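# Clamp a row of four painted blocks with a packer

### The arm

A 6-joint arm with a two-finger parallel gripper is mounted at the origin on the work surface. World frame = base frame: x ahead of the robot, y to its left, z up, the work surface at z = 0. Lengths are in m, angles in rad, forces in N, time in s.
With the tool pointing down it reaches from about 0.25 to 0.775 m from the base axis. Payload 4 kg.
Tool frame: the origin (TCP) lies on the centre line of the jaws, within the pads' length; the fingertips stand 17 mm ahead of it and the grasp point (between the pads) lies 2 mm behind it; z points along the fingers, y is the line along which they close (so a half turn about z gives the same grasp; the last joint's range is limited). The gripper opens to 94 mm and grips with 3 to 60 N. Pads are 16 mm wide; open, the fingers measure 119 mm over their backs; the gripper's body (75 mm by 177 mm) begins 78 mm behind the grasp point.
Start: joints at [-1.279, 0.087, 1.371, -0, 1.684, -0.103], TCP at [0.212, -0.508, 0.223] pointing down, gripper open.
Joint ranges: [-3.1, 3.1], [-0.76, 2.03], [0.27, 2.55], [-1.08, 4.22], [0.17, 2.65], [-2.57, 2.57]. Speed limits (rad/s): [2.79, 2.79, 3.14, 3.14, 3.14, 3.14].

### API

Orientations are given as [roll, pitch, yaw] about the fixed x, y, z axes, in that order (R = Rz(yaw) Ry(pitch) Rx(roll)).
In Python, from bench import robot gives the robot as it stands.
- The arm moves only by the tool servo_tool, never from a script. Its argument "plan" is a list of rows, each a list of 7 numbers: the shift along the tool's x, y, z normalised to -1 to 1, where 1 is 0.1 m, then the turn, a rotation vector about the tool's x, y, z normalised to -1 to 1, where 1 is pi/2 rad, then the finger opening in mm, from 0 to 94. In form: [[x, y, z, ax, ay, az, gripper], ...]. A call has 1 to 12 rows; each row is the pose to reach, as a shift and turn from the pose commanded when the call began, along the tool's axes at that moment; what a row does not reach only later rows make up. A row lasts 1/12 s, in which the tool goes at most 41.7 mm and 7.16 degrees, less where a joint would pass 70% of its speed; a pose out of reach is approached as far as the arm can. A call with a number of a shift or a turn outside -1 to 1 is refused whole. A call with a gripper value outside its range is refused whole. The fingers move at their own pace and stop on an object; the grip force is fixed at half the most. Time passes only in rows, so rows that repeat a pose let the fingers close. It gives the time, the measured TCP pose, the force, the opening and the grip force at its end, in the units of the state.
- robot.get_obs(): the state, without advancing time (a new reading comes with each control period).
- robot.snapshot(name): name is "side" or "top" or "wrist"; returns the picture (420x560x3 uint8, red, green, blue); there is no depth.
- robot.camera_params(name): a dict with "camera_matrix" (3x3 intrinsics, pixels), "rvec" (rotation vector, rad) and "tvec" (3), from world to camera coordinates, as OpenCV has them; the wrist camera has in their place "tool_from_camera" (4x4, takes a point from camera to tool coordinates, whose origin is the TCP and whose axes are the flange's). Camera axes: x right, y down, z forward; pixel columns grow to the right and rows downward; lengths in m; the calibration is good to about 2 mm. A picture is of the moment at which its call begins: read the wrist's pose just before it. camera_params takes no time and is no camera call.
- robot.close_job(): hands the job in; it is judged then, once.
Trained networks look in the newest picture that a camera, given by its name, has taken for a name from the list of things; names that differ only in an ending like _2 or _b are one class to them, and where a whole thing is asked for, a point or a joint stands for the part that bears it (a point fixed in the world has none). Each returns a list of dicts, best first, with "conf" (0 to 1); they miss things now and then, are a little off and sometimes report something else, mostly with a low value. They report only what shows in the picture. A call takes as long as a camera call.
- robot.find_in(thing, camera): "extent" ([centre column, centre row, width, height] in pixels, round what is visible of it).
The state is a dict: "time": time; "joint_positions": joint angles; "qvel": joint speeds; "joint_torque": joint torques, N m; "tool_pos": TCP position; "ee_rot": TCP orientation; "wrist_force": force on the tool from outside, world axes, zero at the start; "wrist_torque": the same for the moment, N m; "width": finger opening in m; "finger_force": force on a finger pad.
Only numpy, scipy, OpenCV 4.12 (cv2) and the standard library are available. Lean on these libraries where they do the work, as an engineer would, in place of code of your own. Each camera call takes 0.05 s, during which the arm holds its last target. There are 200 camera calls.

### The job

Set up a row of exactly four wooden blocks in the bench clamp for painting: upright on the bed, straight and pushed up together against the end stop (one may be on the bed already), and find by trial which of the packers slides snugly into the gap left before the jaw (the thickest that goes in). Leave that packer pushed right down onto the bed and turn the torque knob clockwise until its clutch clicks, so that the row is held tight. Leave the spare blocks upright on the drying board, stand the packers you did not need in their rack, and do not disturb the other things on the table.

Things in the scene. Friction and masses are not known exactly. Their poses are not given: they have to be found in the camera images.
- clamp: bench clamp, fixed: an aluminium bed plate 150 mm wide (x), from y = -115 to +167 mm, its top 16 mm above the table, with a blue screw housing at its +y end (y 90 to 164 mm, 54 mm wide, top 56 mm above the table). Origin: on the table under the bed's middle line; y runs along the bed from stop to jaw. The row stands on the bed, centred at x = 0
- stop: dark steel end stop bolted on the bed (50 mm wide, 22 long, 30 high). Origin: foot of its face towards the jaw (+y), on the bed's top; axes as the clamp. Its place differs from start to start: four blocks pushed up to it leave a gap of 13 to 28.5 mm before the jaw. Blocks slide on the bed at under 1 N each
- jaw: steel jaw plate before the blue housing (50 mm wide, 12 thick, 34 high). Origin: foot of its face towards the stop, 1 mm above the bed's top; axes as the clamp. Turning the knob clockwise pushes it to the stop, 1.5 mm per rad, 7 mm at most: a packer that leaves more than about 5.5 mm of play is not clamped tight
- knob_grip (a point): round black torque knob with orange top on the blue housing: 40 mm across, 26 mm high, its top 95 mm above the table. This point: on its upright axis, 14 mm above its lower face and 27 mm above the housing's top. Clockwise seen from above tightens
- spindle (a joint): angle (rad) of the screw under the knob: 0 = jaw drawn back (so at the start), grows clockwise seen from above, ends at 4.67; turns with the knob while the clutch does not slip, stays where it is left
- clutch (a joint): how far (rad) the knob has slipped clockwise on the screw: under 0.1 while it drives the screw, grows once the set torque (0.06 N m) is reached and the clutch clicks over; clicked from 0.3 on. Turning on does no harm. It also slips when the screw is at the end of its travel, which clamps nothing
- board: a flat plywood drying board, 280 (x) x 290 (y) x 6 mm, on which the spare blocks stand; fixed. Origin: centre of its underside
- rack: the low wooden rack for the packers, 90 (x) x 168 (y) mm, floor 8 mm above the table, with ribs 7 mm high across it at y = -80, -40, 0, 40 and 80 mm (60 mm long in x, 3 mm thick), which part four bays centred at y = -60, -20, 20 and 60 mm; fixed. Origin: centre of its underside
- block1_mid (a point): a wooden block painted slate blue with a cream top, 60 (x) x 30 (y) x 40 (z) mm, 60 g; this point is its centre. When present it is already on the bed of the clamp, upright, near the stop but not pushed up to it, its x axis across the bed
- block2_mid (a point): a wooden block painted slate blue with a cream top, 60 (x) x 30 (y) x 40 (z) mm, 60 g; this point is its centre. When present it stands upright on the drying board at the start
- block3_mid (a point): a wooden block painted slate blue with a cream top, 60 (x) x 30 (y) x 40 (z) mm, 60 g; this point is its centre. When present it stands upright on the drying board at the start
- block4_mid (a point): a wooden block painted slate blue with a cream top, 60 (x) x 30 (y) x 40 (z) mm, 60 g; this point is its centre. When present it stands upright on the drying board at the start
- block5_mid (a point): a wooden block painted slate blue with a cream top, 60 (x) x 30 (y) x 40 (z) mm, 60 g; this point is its centre. When present it stands upright on the drying board at the start
- block6_mid (a point): a wooden block painted slate blue with a cream top, 60 (x) x 30 (y) x 40 (z) mm, 60 g; this point is its centre. When present it stands upright on the drying board at the start
- block7_mid (a point): a wooden block painted slate blue with a cream top, 60 (x) x 30 (y) x 40 (z) mm, 60 g; this point is its centre. When present it stands upright on the drying board at the start
- packer12_mid (a point): the yellow plastic packer, 12 mm thick (its y), 68 mm wide (x), 48 mm high (z), lower edges chamfered 2 mm; this point is its centre. It stands on edge in one of the bays of the rack
- packer16_mid (a point): the green plastic packer, 16 mm thick (its y), 68 mm wide (x), 48 mm high (z), lower edges chamfered 2 mm; this point is its centre. It stands on edge in one of the bays of the rack
- packer20_mid (a point): the red plastic packer, 20 mm thick (its y), 68 mm wide (x), 48 mm high (z), lower edges chamfered 2 mm; this point is its centre. It stands on edge in one of the bays of the rack
- packer24_mid (a point): the white plastic packer, 24 mm thick (its y), 68 mm wide (x), 48 mm high (z), lower edges chamfered 2 mm; this point is its centre. It stands on edge in one of the bays of the rack
- paintjar: a blue paint jar with white lid, 54 mm across, 62 mm high; to be left alone. Origin: centre of its underside
- glue: a white glue bottle with orange cap, 48 mm across, 130 mm high; to be left alone. Origin: centre of its underside
- tape: a roll of masking tape lying flat, 90 mm across, 22 mm high; to be left alone. Origin: centre of its underside
- sander: a cork sanding block, 100 x 62 x 30 mm; to be left alone. Origin: centre of its underside
- brush: a flat paint brush with red handle, lying, 105 mm of handle on the -x side of its origin and 110 mm with bristles on the +x side, up to 24 mm wide and 12 mm high; to be left alone. Origin: on the table

How it is judged:
On the way, in this order (a step that is already met when the one before it is completed fails the run):
1. a packer stands in the gap before the jaw, right down on the bed (((x of packer12_mid in the frame of clamp between -0.012 and 0.012 m and y of packer12_mid in the frame of clamp between 0.04 and 0.06 m and z of packer12_mid in the frame of clamp between 0.037 and 0.043 m and angle between packer12_mid's own z axis and vertical below 0.1 rad) or (x of packer16_mid in the frame of clamp between -0.012 and 0.012 m and y of packer16_mid in the frame of clamp between 0.04 and 0.06 m and z of packer16_mid in the frame of clamp between 0.037 and 0.043 m and angle between packer16_mid's own z axis and vertical below 0.1 rad) or (x of packer20_mid in the frame of clamp between -0.012 and 0.012 m and y of packer20_mid in the frame of clamp between 0.04 and 0.06 m and z of packer20_mid in the frame of clamp between 0.037 and 0.043 m and angle between packer20_mid's own z axis and vertical below 0.1 rad) or (x of packer24_mid in the frame of clamp between -0.012 and 0.012 m and y of packer24_mid in the frame of clamp between 0.04 and 0.06 m and z of packer24_mid in the frame of clamp between 0.037 and 0.043 m and angle between packer24_mid's own z axis and vertical below 0.1 rad))), for 0.3 s.
2. the knob's clutch has clicked over with the jaw pressing on the packer, and through the row on the stop (value of joint clutch above 0.3 rad and contact force between stop and anything else above 6 N and (((x of packer12_mid in the frame of clamp between -0.012 and 0.012 m and y of packer12_mid in the frame of clamp between 0.04 and 0.06 m and z of packer12_mid in the frame of clamp between 0.037 and 0.043 m and angle between packer12_mid's own z axis and vertical below 0.1 rad) and contact force between jaw and packer12 above 8 N) or ((x of packer16_mid in the frame of clamp between -0.012 and 0.012 m and y of packer16_mid in the frame of clamp between 0.04 and 0.06 m and z of packer16_mid in the frame of clamp between 0.037 and 0.043 m and angle between packer16_mid's own z axis and vertical below 0.1 rad) and contact force between jaw and packer16 above 8 N) or ((x of packer20_mid in the frame of clamp between -0.012 and 0.012 m and y of packer20_mid in the frame of clamp between 0.04 and 0.06 m and z of packer20_mid in the frame of clamp between 0.037 and 0.043 m and angle between packer20_mid's own z axis and vertical below 0.1 rad) and contact force between jaw and packer20 above 8 N) or ((x of packer24_mid in the frame of clamp between -0.012 and 0.012 m and y of packer24_mid in the frame of clamp between 0.04 and 0.06 m and z of packer24_mid in the frame of clamp between 0.037 and 0.043 m and angle between packer24_mid's own z axis and vertical below 0.1 rad) and contact force between jaw and packer24 above 8 N))), for 0.2 s.
At the end, for the whole second after the job is handed in: Four upright blocks in line on the bed (12 mm, 8 deg); one packer right down in the gap (3 mm), jaw pressing it with over 8 N, row pressing the stop with over 6 N, clutch slipped over 0.3 rad; other blocks upright on the board, other packers standing in the rack, all at rest (all of step 2 and ((x of block1_mid in the frame of clamp between -0.012 and 0.012 m and y of block1_mid in the frame of clamp between -0.077 and 0.045 m and z of block1_mid in the frame of clamp between 0.0345 and 0.0385 m and angle between block1_mid's own z axis and vertical below 0.1 rad and angle between the x axis of block1_mid and the x axis of clamp, either way round below 0.14 rad) or (x of block1_mid in the frame of board between -0.14 and 0.14 m and y of block1_mid in the frame of board between -0.145 and 0.145 m and z of block1_mid in the frame of board between 0.0243 and 0.0285 m)) and ((x of block2_mid in the frame of clamp between -0.012 and 0.012 m and y of block2_mid in the frame of clamp between -0.077 and 0.045 m and z of block2_mid in the frame of clamp between 0.0345 and 0.0385 m and angle between block2_mid's own z axis and vertical below 0.1 rad and angle between the x axis of block2_mid and the x axis of clamp, either way round below 0.14 rad) or (x of block2_mid in the frame of board between -0.14 and 0.14 m and y of block2_mid in the frame of board between -0.145 and 0.145 m and z of block2_mid in the frame of board between 0.0243 and 0.0285 m)) and ((x of block3_mid in the frame of clamp between -0.012 and 0.012 m and y of block3_mid in the frame of clamp between -0.077 and 0.045 m and z of block3_mid in the frame of clamp between 0.0345 and 0.0385 m and angle between block3_mid's own z axis and vertical below 0.1 rad and angle between the x axis of block3_mid and the x axis of clamp, either way round below 0.14 rad) or (x of block3_mid in the frame of board between -0.14 and 0.14 m and y of block3_mid in the frame of board between -0.145 and 0.145 m and z of block3_mid in the frame of board between 0.0243 and 0.0285 m)) and ((x of block4_mid in the frame of clamp between -0.012 and 0.012 m and y of block4_mid in the frame of clamp between -0.077 and 0.045 m and z of block4_mid in the frame of clamp between 0.0345 and 0.0385 m and angle between block4_mid's own z axis and vertical below 0.1 rad and angle between the x axis of block4_mid and the x axis of clamp, either way round below 0.14 rad) or (x of block4_mid in the frame of board between -0.14 and 0.14 m and y of block4_mid in the frame of board between -0.145 and 0.145 m and z of block4_mid in the frame of board between 0.0243 and 0.0285 m)) and ((x of block5_mid in the frame of clamp between -0.012 and 0.012 m and y of block5_mid in the frame of clamp between -0.077 and 0.045 m and z of block5_mid in the frame of clamp between 0.0345 and 0.0385 m and angle between block5_mid's own z axis and vertical below 0.1 rad and angle between the x axis of block5_mid and the x axis of clamp, either way round below 0.14 rad) or (x of block5_mid in the frame of board between -0.14 and 0.14 m and y of block5_mid in the frame of board between -0.145 and 0.145 m and z of block5_mid in the frame of board between 0.0243 and 0.0285 m)) and ((x of block6_mid in the frame of clamp between -0.012 and 0.012 m and y of block6_mid in the frame of clamp between -0.077 and 0.045 m and z of block6_mid in the frame of clamp between 0.0345 and 0.0385 m and angle between block6_mid's own z axis and vertical below 0.1 rad and angle between the x axis of block6_mid and the x axis of clamp, either way round below 0.14 rad) or (x of block6_mid in the frame of board between -0.14 and 0.14 m and y of block6_mid in the frame of board between -0.145 and 0.145 m and z of block6_mid in the frame of board between 0.0243 and 0.0285 m)) and ((x of block7_mid in the frame of clamp between -0.012 and 0.012 m and y of block7_mid in the frame of clamp between -0.077 and 0.045 m and z of block7_mid in the frame of clamp between 0.0345 and 0.0385 m and angle between block7_mid's own z axis and vertical below 0.1 rad and angle between the x axis of block7_mid and the x axis of clamp, either way round below 0.14 rad) or (x of block7_mid in the frame of board between -0.14 and 0.14 m and y of block7_mid in the frame of board between -0.145 and 0.145 m and z of block7_mid in the frame of board between 0.0243 and 0.0285 m)) and ((x of packer12_mid in the frame of clamp between -0.012 and 0.012 m and y of packer12_mid in the frame of clamp between 0.04 and 0.06 m and z of packer12_mid in the frame of clamp between 0.037 and 0.043 m and angle between packer12_mid's own z axis and vertical below 0.1 rad) or (x of packer12_mid in the frame of rack between -0.035 and 0.035 m and y of packer12_mid in the frame of rack between -0.085 and 0.085 m and z of packer12_mid in the frame of rack between 0.028 and 0.044 m and angle between packer12_mid's own z axis and vertical below 0.2 rad)) and ((x of packer16_mid in the frame of clamp between -0.012 and 0.012 m and y of packer16_mid in the frame of clamp between 0.04 and 0.06 m and z of packer16_mid in the frame of clamp between 0.037 and 0.043 m and angle between packer16_mid's own z axis and vertical below 0.1 rad) or (x of packer16_mid in the frame of rack between -0.035 and 0.035 m and y of packer16_mid in the frame of rack between -0.085 and 0.085 m and z of packer16_mid in the frame of rack between 0.028 and 0.044 m and angle between packer16_mid's own z axis and vertical below 0.2 rad)) and ((x of packer20_mid in the frame of clamp between -0.012 and 0.012 m and y of packer20_mid in the frame of clamp between 0.04 and 0.06 m and z of packer20_mid in the frame of clamp between 0.037 and 0.043 m and angle between packer20_mid's own z axis and vertical below 0.1 rad) or (x of packer20_mid in the frame of rack between -0.035 and 0.035 m and y of packer20_mid in the frame of rack between -0.085 and 0.085 m and z of packer20_mid in the frame of rack between 0.028 and 0.044 m and angle between packer20_mid's own z axis and vertical below 0.2 rad)) and ((x of packer24_mid in the frame of clamp between -0.012 and 0.012 m and y of packer24_mid in the frame of clamp between 0.04 and 0.06 m and z of packer24_mid in the frame of clamp between 0.037 and 0.043 m and angle between packer24_mid's own z axis and vertical below 0.1 rad) or (x of packer24_mid in the frame of rack between -0.035 and 0.035 m and y of packer24_mid in the frame of rack between -0.085 and 0.085 m and z of packer24_mid in the frame of rack between 0.028 and 0.044 m and angle between packer24_mid's own z axis and vertical below 0.2 rad)) and linear speed of each of block1, block2, block3, block4, block5, block6, block7, packer12, packer16, packer20, packer24 below 0.02 m/s); the robot touches nothing.
It fails at once if a bystander (paint jar, glue, tape, sanding block, brush) is moved by more than 25 mm (distance of any of paintjar, glue, tape, sander, brush from where it was at the start of the episode above 0.025 m).
Of block1, block2, block3, block4, block5, block6, block7 only 5 to 7 are there at a start; the rules pass over those that are not, and their reading is None.
At some moment in a run one of block2, block3, block4, block5, block6, block7 may be knocked a few centimetres aside while the robot is not near it.
It also fails if it takes over 210 s, if anything falls off the work surface, if the arm or the gripper's body presses on something with over 40 N, if the wrist force passes 120 N, or if a joint passes its speed limit or range.

## Working session

There is one attempt and no reset: what is moved stays moved. The work goes in short steps, Python scripts to look and compute and a tool call to move; the robot and the scene stay as the last step left them, time stands still between calls to the robot, and variables do not carry over. Pictures are saved under pics/ and viewed, at most 14 in all, crops included, and the job is handed in when it is done.

Besides the shell and the picture viewer there is one more tool, called after "Request:" by a JSON object that holds its "name" and its "arguments". servo_tool: Moves the arm, as the interface text tells. Scaled input: -1 to 1 covers 0.1 m each way for a shift and pi/2 rad each way for a turn. Its arguments: {"type":"object","properties":{"plan":{"type":"array","items":{"type":"array","items":{"type":"number"}}}},"required":["plan"]}

```bash
ls; mkdir -p pics
python3 - <<'E'
from bench import robot
import cv2,numpy as np
o=robot.get_obs(); print({k:np.round(v,3).tolist() for k,v in o.items()})
for c in ['top','side']:
    im=robot.snapshot(c); cv2.imwrite(f'pics/{c}0.png',im[:,:,::-1])
    p=robot.camera_params(c); print(c,p)
print(robot.camera_params('wrist'))
E
```

```text
pics
{'time': 0.0, 'joint_positions': [-1.279, 0.088, 1.372, 0.0, 1.684, -0.103], 'qvel': [0.001, -0.001, 0.001, 0.001, -0.0, 0.0], 'joint_torque': [0.002, -34.017, -30.243, 0.072, 0.033, -0.0], 'tool_pos': [0.211, -0.507, 0.221], 'ee_rot': [-3.139, -0.0, 0.395], 'wrist_force': [0.407, 0.05, 0.177], 'wrist_torque': [0.027, -0.023, -0.079], 'finger_force': 0.0, 'width': 0.094}
top {'camera_matrix': array([[447.52039711,   0.        , 268.46394908],
       [  0.        , 447.52039711, 220.91458393],
       [  0.        ,   0.        ,   1.        ]]), 'rvec': array([ 2.12645883, -2.14658063,  0.11990199]), 'tvec': array([0.01466587, 0.55953771, 1.03795676])}
side {'camera_matrix': array([[436.12149875,   0.        , 285.94210878],
       [  0.        , 436.12149875, 208.00782192],
       [  0.        ,   0.        ,   1.        ]]), 'rvec': array([ 0.46302946, -2.72766221,  1.16755086]), 'tvec': array([0.5173282 , 0.17839419, 0.92315244])}
{'camera_matrix': array([[314.86605356,   0.        , 282.5721108 ],
       [  0.        , 314.86605356, 207.81465158],
       [  0.        ,   0.        ,   1.        ]]), 'tool_from_camera': array([[-9.90078264e-04, -9.62972535e-01, -2.69597696e-01,
         7.82633087e-02],
       [ 9.99999313e-01, -7.84038971e-04, -8.71927290e-04,
        -4.48889502e-04],
       [ 6.28266933e-04, -2.69598374e-01,  9.62972649e-01,
        -1.62649679e-01],
       [ 0.00000000e+00,  0.00000000e+00,  0.00000000e+00,
         1.00000000e+00]])}
```

View pics/top0.png

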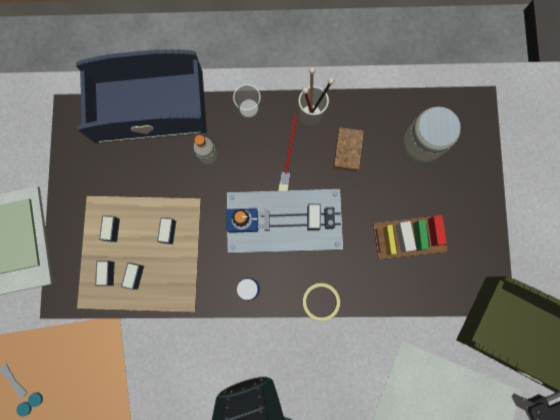

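View pics/side0.png

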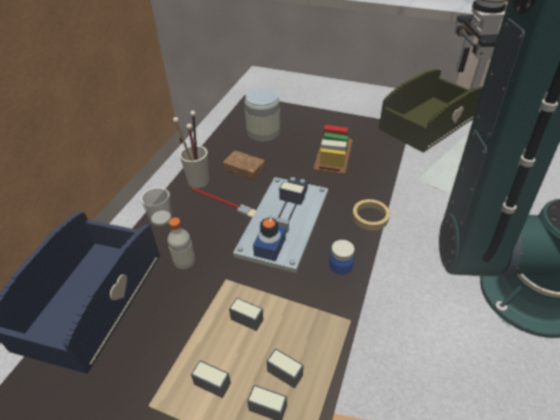

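The top view shows the clamp centred at about (285,220). Block 1 stands at (315,216) near the stop, with the knob at (240,217). Four blocks stand on the board at (108,228), (166,230), (103,272) and (131,275). The rack at (410,237) holds yellow, white, green and red from left to right. The side view agrees: five blocks in all.

```bash
cat > h.py <<'E'
from bench import robot
import cv2,numpy as np
from scipy.spatial.transform import Rotation as R
def cam(name,o=None):
    p=robot.camera_params(name); K=p['camera_matrix']
    if name=='wrist':
        T=np.eye(4); T[:3,:3]=R.from_euler('xyz',o['ee_rot']).as_matrix(); T[:3,3]=o['tool_pos']
        M=np.linalg.inv(T@p['tool_from_camera'])
        return K,M[:3,:3],M[:3,3]
    return K,cv2.Rodrigues(p['rvec'])[0],p['tvec']
def p2w(c,uv,z):
    K,Rm,t=c; uv=np.atleast_2d(np.asarray(uv,float))
    d=np.c_[uv,np.ones(len(uv))]@np.linalg.inv(K).T@Rm; o=-Rm.T@t
    return o+d*((z-o[2])/d[:,2])[:,None]
def w2p(c,X):
    K,Rm,t=c; q=(np.atleast_2d(X)@Rm.T+t)@K.T; return q[:,:2]/q[:,2:]
def rects(c,mask,z,amin=40):
    out=[]
    for k in cv2.findContours(mask.astype(np.uint8),cv2.RETR_EXTERNAL,cv2.CHAIN_APPROX_NONE)[0]:
        if cv2.contourArea(k)<amin: continue
        w=p2w(c,k[:,0],z)[:,:2]
        (cx,cy),(a,b),an=cv2.minAreaRect((w*1000).astype(np.float32))
        if a<b: a,b,an=b,a,an+90
        out.append((round(cx,1),round(cy,1),round(a),round(b),round((an+90)%180-90,1),np.round(k[:,0].mean(0)).tolist()))
    return out
def cream(im):
    h=cv2.cvtColor(im,cv2.COLOR_RGB2HSV)
    return (h[...,2]>185)&(h[...,1]>15)&(h[...,1]<75)&(h[...,0]<40)
E
python3 - <<'E'
from h import *
im=robot.snapshot('top'); c=cam('top')
h=cv2.cvtColor(im,cv2.COLOR_RGB2HSV)
for px in [(108,228),(166,230),(315,216),(408,237),(392,240),(438,232),(422,236),(270,245),(100,300),(247,290)]: print(px,h[px[1],px[0]])
print('cream board z'); [print(r) for r in rects(c,cream(im),.046)]
print('cream bed z'); [print(r) for r in rects(c,cream(im),.056)]
for n,z in [('clamp',.016),('board',.006),('rack',.008),('knob_grip',.095),('stop',.046),('jaw',.05),('packer12_mid',.056),('packer16_mid',.056),('packer20_mid',.056),('packer24_mid',.056),('block2_mid',.046)]:
    for r in robot.find_in(n,'top')[:6]:
        e=r['extent']; print(n,round(r['conf'],2),np.round(e,1),np.round(p2w(c,[[e[0],e[1]],[e[0]-e[2]/2,e[1]-e[3]/2],[e[0]+e[2]/2,e[1]+e[3]/2]],z)[:,:2]*1000).tolist())
E
```

```text
(108, 228) [ 38  22 205]
(166, 230) [ 41  17 206]
(315, 216) [ 49  10 206]
(408, 237) [ 47  11 205]
(392, 240) [ 29 145 199]
(438, 232) [  1 186 192]
(422, 236) [ 66 138 148]
(270, 245) [ 99  23 177]
(100, 300) [ 19  69 166]
(247, 290) [ 98  10 208]
cream board z
(367.7, -111.0, 82, 82, 44.0, [321.0, 302.0])
(438.3, 407.3, 48, 22, 2.5, [101.0, 273.0])
(547.2, 400.9, 50, 22, -4.6, [106.0, 228.0])
cream bed z
(368.1, -110.1, 82, 81, 44.0, [321.0, 302.0])
(438.0, 403.3, 48, 21, 2.5, [101.0, 273.0])
(545.9, 396.9, 50, 21, -4.6, [106.0, 228.0])
clamp 0.78 [287.1 221.1 118.3  62.8] [[562.0, -36.0], [643.0, 110.0], [483.0, -178.0]]
clamp 0.32 [320.6 302.2  40.2  37. ] [[365.0, -113.0], [409.0, -66.0], [322.0, -160.0]]
board 0.6 [140.  252.1 126.8 116. ] [[490.0, 329.0], [638.0, 496.0], [348.0, 170.0]]
rack 0.93 [410.2 238.8  71.6  40.6] [[516.0, -336.0], [567.0, -251.0], [466.0, -419.0]]
knob_grip 0.49 [241.1 217.8   9.3  13.4] [[560.0, 70.0], [575.0, 81.0], [544.0, 60.0]]
stop 0.23 [390.6 240.2  11.2  31.6] [[509.0, -279.0], [547.0, -267.0], [472.0, -290.0]]
jaw 0.53 [267.1 220.    8.5  25. ] [[560.0, 12.0], [591.0, 22.0], [530.0, 2.0]]
packer12_mid 0.81 [389.3 239.3  11.4  31.7] [[511.0, -273.0], [548.0, -262.0], [474.0, -285.0]]
packer12_mid 0.63 [347.9 149.3  26.9  44.5] [[729.0, -184.0], [786.0, -153.0], [674.0, -214.0]]
packer16_mid 0.71 [420.9 234.6  12.8  27.1] [[521.0, -347.0], [553.0, -334.0], [489.0, -360.0]]
packer20_mid 0.78 [437.3 229.8  14.8  28.3] [[532.0, -386.0], [565.0, -371.0], [499.0, -401.0]]
packer24_mid 0.92 [405.1 235.6  18.3  29.6] [[519.0, -310.0], [554.0, -291.0], [484.0, -330.0]]
block2_mid 0.63 [166.7 228.9  19.2  31.1] [[542.0, 254.0], [580.0, 278.0], [504.0, 230.0]]
```

Request:
{"name": "servo_tool", "arguments": {"plan": [[0,0,-1,0,0,-0.749,94],[0,0,-1,0,0,-0.749,94],[0,0,-1,0,0,-0.749,94],[0,0,-1,0,0,-0.749,94],[0,0,-1,0,0,-0.749,94],[0,0,-1,0,0,-0.749,94],[0,0,-1,0,0,-0.749,94],[0,0,-1,0,0,-0.749,94],[0,0,-1,0,0,-0.749,94],[0,0,-1,0,0,-0.749,94],[0,0,-1,0,0,-0.749,94],[0,0,-1,0,0,-0.749,94]]}}

```text
time: 1.7
tool_pos: [0.2116, -0.5077, 0.3225]
ee_rot: [3.142, 0.0, 1.57]
wrist_force: [-0.1, -0.6, -0.7]
width: 0.0934
finger_force: 0.0
```

Request:
{"name": "servo_tool", "arguments": {"plan": [[0.5,1,0,0,0,0,94],[0.5,1,0,0,0,0,94],[0.5,1,0,0,0,0,94],[0.5,1,0,0,0,0,94],[0.5,1,0,0,0,0,94]]}}

```text
time: 2.12
tool_pos: [0.3125, -0.457, 0.3225]
ee_rot: [-3.141, 0.0, 1.573]
wrist_force: [0.5, 1.0, 0.2]
width: 0.0941
finger_force: 0.0
```

Request:
{"name": "servo_tool", "arguments": {"plan": [[0.5,1,0,0,0,0,94],[0.5,1,0,0,0,0,94],[0.5,1,0,0,0,0,94],[0.5,1,0,0,0,0,94],[0.5,1,0,0,0,0,94]]}}

```text
time: 2.53
tool_pos: [0.4114, -0.4079, 0.3222]
ee_rot: [-3.14, 0.0, 1.572]
wrist_force: [-1.0, -0.0, 0.4]
width: 0.0938
finger_force: 0.0
```

Request:
{"name": "servo_tool", "arguments": {"plan": [[0.5,1,0,0,0,0,94],[0.5,1,0,0,0,0,94],[0.5,1,0,0,0,0,94],[0.5,1,0,0,0,0,94],[0.5,1,0,0,0,0,94]]}}

```text
time: 2.95
tool_pos: [0.5108, -0.3585, 0.322]
ee_rot: [-3.14, 0.0, 1.571]
wrist_force: [-0.8, -0.0, -0.4]
width: 0.0943
finger_force: 0.0
```

Run:
```python
from h import *
o=robot.get_obs(); im=robot.snapshot('wrist'); cv2.imwrite('pics/w1.png',im[:,:,::-1]); np.save('w1.npy',np.r_[o['tool_pos'],o['ee_rot']])
```

Request:
{"name": "servo_tool", "arguments": {"plan": [[1,0.2,0,0,0,0,94],[1,0.2,0,0,0,0,94],[1,0.2,0,0,0,0,94],[1,0.2,0,0,0,0,94]]}}

```text
time: 3.33
tool_pos: [0.5304, -0.2559, 0.3241]
ee_rot: [3.14, 0.0, 1.573]
wrist_force: [0.1, -0.6, 0.2]
width: 0.094
finger_force: 0.0
```

Request:
{"name": "servo_tool", "arguments": {"plan": [[1,0.2,0.2,0,0,0,94],[1,0.2,0.2,0,0,0,94],[1,0.2,0.2,0,0,0,94],[1,0.2,0.2,0,0,0,94]]}}

```text
time: 3.67
tool_pos: [0.5505, -0.1563, 0.3019]
ee_rot: [-3.141, -0.001, 1.573]
wrist_force: [0.5, -0.5, 1.5]
width: 0.0939
finger_force: 0.0
```

Request:
{"name": "servo_tool", "arguments": {"plan": [[1,0,0.2,0,0,0,94],[1,0,0.2,0,0,0,94],[1,0,0.2,0,0,0,94],[1,0,0.2,0,0,0,94],[1,0,0.2,0,0,0,94]]}}

```text
time: 4.08
tool_pos: [0.5509, -0.0596, 0.2828]
ee_rot: [3.141, 0.002, 1.57]
wrist_force: [-0.5, -0.3, 0.3]
width: 0.0935
finger_force: 0.0
```

Run:
```python
from h import *
o=robot.get_obs(); im=robot.snapshot('wrist'); cv2.imwrite('pics/w2.png',im[:,:,::-1]); np.save('w2.npy',np.r_[o['tool_pos'],o['ee_rot']])
print(o['tool_pos'],o['ee_rot'])
```

```text
[ 0.55091722 -0.05963425  0.28281872] [3.14131102e+00 2.02976770e-03 1.56964878e+00]
```

View pics/w2.png

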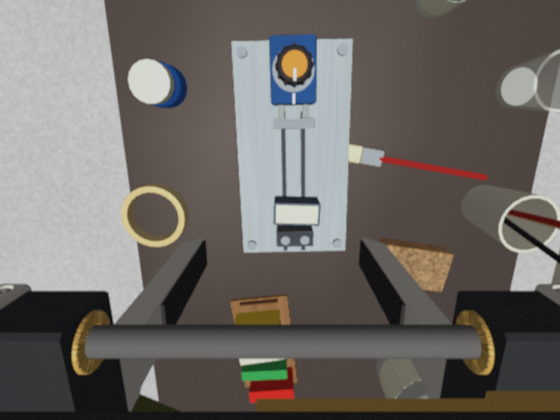

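View pics/w1.png

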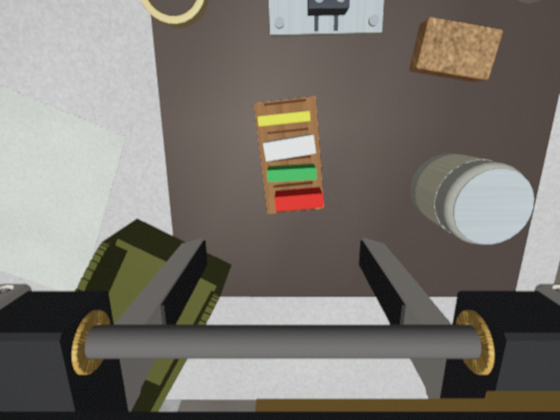

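w2 shows the bed between (233,40) and (346,252), the knob at (294,64), the jaw at (294,123), block 1's top at (297,214) and the stop at (295,238). w1 shows the packer tops: yellow (284,119), white (289,147), green (292,174), red (299,201).

```bash
cat >> h.py <<'E'
def cw(f):
    s=np.load(f+'.npy'); return cam('wrist',dict(tool_pos=s[:3],ee_rot=s[3:]))
E
python3 - <<'E'
from h import *
im=cv2.imread('pics/w2.png'); c=cw('w2'); h=cv2.cvtColor(im,cv2.COLOR_BGR2HSV)
g=cv2.cvtColor(im,cv2.COLOR_BGR2GRAY)
# bed side edges per row
L=[];Rr=[]
for r in range(60,245,5):
    if r in (85,90): pass
    row=g[r].astype(int)
    l=215+np.argmax(np.diff(row[215:262])); L.append((l+.5,r))
    if not 138<r<170: q=325+np.argmin(np.diff(row[325:375])); Rr.append((q+.5,r))
for n,e in(('L',L),('R',Rr)):
    w=p2w(c,e,.016); p=np.polyfit(w[:,1],w[:,0],1); res=w[:,0]-np.polyval(p,w[:,1]); k=abs(res)<.003; p=np.polyfit(w[k,1],w[k,0],1)
    print(n,p,k.sum())
col=g[:,260].astype(int); print('top edge',20+np.argmax(np.diff(col[20:60])),'bot',235+np.argmin(np.diff(col[235:262])))
print(p2w(c,[(260,20.5+np.argmax(np.diff(col[20:60]))),(260,235.5+np.argmin(np.diff(col[235:262])))],.016))
m=(h[...,1]<60)&(h[...,2]>190); m[:195]=0;m[235:]=0
print('block1',rects(c,m,.056))
o=(h[...,0]<20)&(h[...,1]>150)&(h[...,2]>150); o[100:]=0
print('knob',rects(c,o,.095))
for x in (285,302): print('col',x,[tuple(h[r,x]) for r in range(112,134)])
im=cv2.imread('pics/w1.png'); c=cw('w1'); h=cv2.cvtColor(im,cv2.COLOR_BGR2HSV); roi=np.zeros(h.shape[:2],bool); roi[90:215,250:330]=1
H,S,V=h[...,0],h[...,1],h[...,2]
for n,m in dict(y=(H>22)&(H<34)&(S>150)&(V>150),w=(S<50)&(V>150),g=(H>50)&(H<80)&(S>100)&(V>110),r=((H<8)|(H>172))&(S>150)&(V>130)).items(): print(n,rects(c,m&roi,.056))
E
```

```text
L [-0.0180445   0.48891665] 37
R [-0.01853641  0.63858809] 31
top edge 39 bot 251
[[ 0.52292035  0.11405459  0.016     ]
 [ 0.51684231 -0.1681021   0.016     ]]
block1 [(218.6, -114.0, 20, 20, 60.4, [29.0, 227.0]), (291.3, -114.3, 30, 22, -0.1, [85.0, 228.0]), (191.0, -104.9, 37, 20, 49.8, [8.0, 220.0]), (253.1, -92.7, 16, 10, 12.4, [53.0, 211.0]), (568.3, -98.4, 54, 23, -2.1, [296.0, 214.0]), (267.0, -89.0, 30, 17, -52.7, [63.0, 208.0]), (866.9, -95.9, 78, 42, 16.1, [531.0, 207.0]), (611.1, -99.6, 53, 40, 89.9, [331.0, 215.0]), (518.4, -99.4, 54, 41, -88.8, [258.0, 214.0]), (319.3, -99.0, 67, 53, -0.1, [105.0, 212.0]), (222.8, -89.2, 34, 25, 86.3, [28.0, 208.0])]
knob [(562.9, 74.2, 26, 25, -0.1, [294.0, 64.0])]
col 285 [(np.uint8(99), np.uint8(21), np.uint8(174)), (np.uint8(99), np.uint8(21), np.uint8(168)), (np.uint8(101), np.uint8(21), np.uint8(167)), (np.uint8(101), np.uint8(21), np.uint8(167)), (np.uint8(99), np.uint8(20), np.uint8(166)), (np.uint8(95), np.uint8(17), np.uint8(165)), (np.uint8(90), np.uint8(11), np.uint8(169)), (np.uint8(96), np.uint8(15), np.uint8(173)), (np.ui
[... 1091 characters left out ...]
 (np.uint8(101), np.uint8(20), np.uint8(177)), (np.uint8(102), np.uint8(19), np.uint8(177)), (np.uint8(101), np.uint8(20), np.uint8(177)), (np.uint8(101), np.uint8(20), np.uint8(176)), (np.uint8(100), np.uint8(17), np.uint8(177)), (np.uint8(100), np.uint8(13), np.uint8(174)), (np.uint8(100), np.uint8(16), np.uint8(141)), (np.uint8(108), np.uint8(32), np.uint8(103)), (np.uint8(108), np.uint8(42), np.uint8(91)), (np.uint8(112), np.uint8(42), np.uint8(91)), (np.uint8(107), np.uint8(39), np.uint8(91)), (np.uint8(108), np.uint8(42), np.uint8(91))]
y []
w [(518.5, -316.0, 70, 26, 9.4, [289.0, 148.0])]
g [(521.7, -351.5, 67, 17, 3.2, [291.0, 174.0])]
r [(532.4, -391.0, 69, 23, 4.7, [299.0, 202.0])]
```

Request:
{"name": "servo_tool", "arguments": {"plan": [[-0.39,0.17,0.43,0,0,-0.0117,94],[-0.39,0.17,0.43,0,0,-0.0117,94],[-0.39,0.17,0.43,0,0,-0.0117,94],[-0.39,0.17,0.43,0,0,-0.0117,94]]}}

```text
time: 4.47
tool_pos: [0.5674, -0.0983, 0.2377]
ee_rot: [-3.137, -0.001, 1.586]
wrist_force: [0.2, -0.2, 0.5]
width: 0.0941
finger_force: 0.0
```

Request:
{"name": "servo_tool", "arguments": {"plan": [[0,0,1,0,0,0,94],[0,0,1,0,0,0,94],[0,0,1,0,0,0,94],[0,0,1,0,0,0,94]]}}

```text
time: 4.8
tool_pos: [0.5653, -0.0956, 0.1348]
ee_rot: [-3.132, -0.003, 1.589]
wrist_force: [-0.6, -0.1, -0.4]
width: 0.0942
finger_force: 0.0
```

Request:
{"name": "servo_tool", "arguments": {"plan": [[0,0,0.5,0,0,0,94],[0,0,0.99,0,0,0,94],[0,0,0.99,0,0,0,94],[0,0,0.99,0,0,0,94],[0,0,0.99,0,0,0,94]]}}

```text
time: 5.22
tool_pos: [0.5695, -0.0967, 0.0425]
ee_rot: [3.139, 0.0, 1.59]
wrist_force: [-0.4, 0.6, 1.3]
width: 0.094
finger_force: 0.0
```

Request:
{"name": "servo_tool", "arguments": {"plan": [[0,0,0,0,0,0,55],[0,0,0,0,0,0,55],[0,0,0,0,0,0,55],[0,0,0,0,0,0,55],[0,0,0,0,0,0,55],[0,0,0,0,0,0,55],[0,0,0,0,0,0,55],[0,0,0,0,0,0,55]]}}

```text
time: 5.88
tool_pos: [0.5687, -0.0967, 0.0413]
ee_rot: [3.14, 0.0, 1.59]
wrist_force: [-0.3, 0.0, 3.3]
width: 0.0602
finger_force: 29.7
```

```bash
cat >> h.py <<'E'
TH=.0183; CO=np.array([.5647,-.0522])
def w2c(p,th=TH,o=CO):
    d=np.atleast_2d(p)[:,:2]-o; return np.c_[d[:,0]*np.cos(th)+d[:,1]*np.sin(th),-d[:,0]*np.sin(th)+d[:,1]*np.cos(th)]
E
python3 - <<'E'
from h import *
c=cw('w2'); print('jaw face y',w2c(p2w(c,[(294,128)],.051)),'back',w2c(p2w(c,[(294,118)],.051)),'stop back/front',w2c(p2w(c,[(294,247),(294,226)],.046)),w2c([[.5683,-.0984]]))
print(w2c(robot.get_obs()['tool_pos']))
E
```

```text
jaw face y [[0.00081908 0.06141216]] back [[0.00094303 0.07308937]] stop back/front [[-0.00068192 -0.09623815]
 [-0.00036062 -0.06596836]] [[ 0.00275398 -0.04625814]]
[[ 0.0032289  -0.04453936]]
```

Request:
{"name": "servo_tool", "arguments": {"plan": [[0,-0.03,-0.01,0,0,0,55],[-0.05,-0.03,-0.01,0,0,0,55],[-0.1,-0.03,-0.01,0,0,0,55],[-0.1,-0.03,-0.01,0,0,0,55]]}}

```text
time: 6.22
tool_pos: [0.5653, -0.1075, 0.0413]
ee_rot: [-3.141, 0.001, 1.589]
wrist_force: [-0.1, -0.7, 1.7]
width: 0.0599
finger_force: 29.7
```

Request:
{"name": "servo_tool", "arguments": {"plan": [[-0.01,0,0,0,0,0,55],[-0.02,0,0,0,0,0,55],[-0.02,0,0,0,0,0,55]]}}

```text
time: 6.47
tool_pos: [0.5653, -0.1078, 0.0414]
ee_rot: [-3.141, -0.002, 1.59]
wrist_force: [-0.3, 3.7, 3.1]
width: 0.0602
finger_force: 29.7
```

Request:
{"name": "servo_tool", "arguments": {"plan": [[-0.01,0,0,0,0,0,55],[-0.02,0,0,0,0,0,55],[-0.02,0,0,0,0,0,55]]}}

```text
time: 6.72
tool_pos: [0.5653, -0.1079, 0.0414]
ee_rot: [-3.141, -0.005, 1.591]
wrist_force: [-1.4, 9.0, 4.1]
width: 0.06
finger_force: 29.6
```

Request:
{"name": "servo_tool", "arguments": {"plan": [[0.03,0,0,0,0,0,60],[0.03,0,0,0,0,0,94],[0.03,0,0,0,0,0,94],[0.03,0,0,0,0,0,94],[0.03,0,0,0,0,0,94],[0.03,0,0,0,0,0,94],[0.03,0,-0.5,0,0,0,94],[0.03,0,-1,0,0,0,94],[0.03,0,-1,0,0,0,94]]}}

```text
time: 7.47
tool_pos: [0.5678, -0.1085, 0.1474]
ee_rot: [3.134, 0.003, 1.589]
wrist_force: [0.9, -0.3, 1.8]
width: 0.0943
finger_force: 0.0
```

Request:
{"name": "servo_tool", "arguments": {"plan": [[0.5,-0.2,-1,0,0,0,94],[0.5,-0.2,-1,0,0,0,94],[0.5,-0.2,-1,0,0,0,94],[0.5,-0.2,-1,0,0,0,94]]}}

```text
time: 7.8
tool_pos: [0.5467, -0.0566, 0.2499]
ee_rot: [3.128, 0.002, 1.592]
wrist_force: [1.3, -0.3, 0.9]
width: 0.094
finger_force: 0.0
```

Request:
{"name": "servo_tool", "arguments": {"plan": [[1,-0.2,-0.6,0,0,0,94],[1,-0.2,-0.6,0,0,0,94],[1,-0.2,-0.6,0,0,0,94],[1,-0.2,-0.6,0,0,0,94]]}}

```text
time: 8.13
tool_pos: [0.5231, 0.0456, 0.3057]
ee_rot: [3.134, -0.002, 1.595]
wrist_force: [-0.1, -0.3, 0.5]
width: 0.094
finger_force: 0.0
```

Request:
{"name": "servo_tool", "arguments": {"plan": [[1,-0.2,0,0,0,0,94],[1,-0.2,0,0,0,0,94],[1,-0.2,0,0,0,0,94],[1,-0.2,0,0,0,0,94]]}}

```text
time: 8.47
tool_pos: [0.5001, 0.1437, 0.3001]
ee_rot: [-3.14, -0.0, 1.594]
wrist_force: [-0.6, 0.1, -0.2]
width: 0.094
finger_force: 0.0
```

Request:
{"name": "servo_tool", "arguments": {"plan": [[0.95,0,0,0,0,0,94],[0.95,0,0,0,0,0,94],[0.95,0,0,0,0,0,94],[0.95,0,0,0,0,0,94],[0.95,0,0,0,0,0,94]]}}

```text
time: 8.88
tool_pos: [0.4995, 0.235, 0.3003]
ee_rot: [-3.14, 0.002, 1.589]
wrist_force: [0.1, 0.3, -0.1]
width: 0.0939
finger_force: 0.0
```

```bash
cat >> h.py <<'E'
def look(name):
    o=robot.get_obs(); im=robot.snapshot('wrist'); cv2.imwrite(f'pics/{name}.png',im[:,:,::-1]); np.save(name+'.npy',np.r_[o['tool_pos'],o['ee_rot']])
    return o,im,cam('wrist',o)
def tops(c,im,z,amin=150):
    h=cv2.cvtColor(im,cv2.COLOR_RGB2HSV); m=(h[...,1]<65)&(h[...,2]>185)
    return [r for r in rects(c,m,z,amin) if 45<r[2]<66 and 17<r[3]<34]
E
python3 - <<'E'
from h import *
o,im,c=look('w3'); print(o['tool_pos'])
[print(r) for r in tops(c,im,.046)]
E
```

```text
[0.49947696 0.23499579 0.3003004 ]
(566.3, -118.0, 53, 18, 1.1, [320.0, 393.0])
(540.2, 260.2, 53, 22, -6.8, [314.0, 162.0])
(431.3, 340.5, 53, 22, -13.4, [230.0, 96.0])
(547.1, 401.7, 53, 22, -4.7, [326.0, 44.0])
(438.6, 408.5, 53, 22, -0.3, [235.0, 36.0])
```

View pics/w3.png

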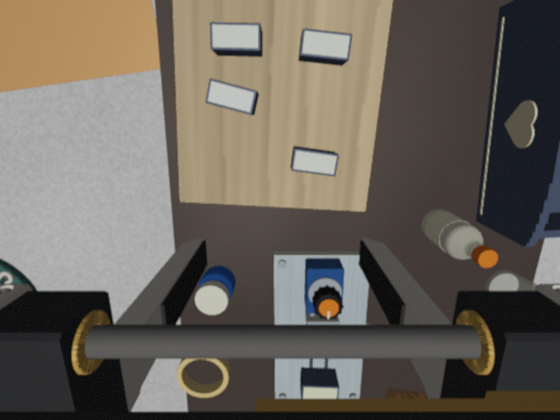

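Blocks A (540,260), B (431,340) and D (439,408) go to the clamp. C stays as the spare.

Request:
{"name": "servo_tool", "arguments": {"plan": [[0.245,0.412,0.7,0,0,0.087,94],[0.245,0.412,0.7,0,0,0.087,94],[0.245,0.412,0.7,0,0,0.087,94],[0.245,0.412,0.7,0,0,0.087,94]]}}

```text
time: 9.27
tool_pos: [0.5393, 0.259, 0.2275]
ee_rot: [-3.135, 0.005, 1.451]
wrist_force: [0.3, -1.8, 0.5]
width: 0.0939
finger_force: 0.0
```

Request:
{"name": "servo_tool", "arguments": {"plan": [[0,0,1,0,0,0,94],[0,0,1,0,0,0,94],[0,0,1,0,0,0,94],[0,0,1,0,0,0,94]]}}

```text
time: 9.6
tool_pos: [0.5374, 0.259, 0.128]
ee_rot: [-3.135, 0.004, 1.452]
wrist_force: [-0.6, -0.7, -0.7]
width: 0.0937
finger_force: 0.0
```

Request:
{"name": "servo_tool", "arguments": {"plan": [[0,0,0.5,0,0,0,94],[0,0,0.99,0,0,0,94],[0,0,0.99,0,0,0,94],[0,0,0.99,0,0,0,94],[0,0,0.99,0,0,0,94]]}}

```text
time: 10.02
tool_pos: [0.5413, 0.2612, 0.0352]
ee_rot: [3.138, -0.001, 1.452]
wrist_force: [0.3, 0.8, 1.5]
width: 0.0938
finger_force: 0.0
```

Request:
{"name": "servo_tool", "arguments": {"plan": [[0,0,0,0,0,0,55],[0,0,0,0,0,0,55],[0,0,0,0,0,0,55],[0,0,0,0,0,0,55],[0,0,0,0,0,0,55],[0,0,0,0,0,0,55]]}}

```text
time: 10.52
tool_pos: [0.5402, 0.2617, 0.0332]
ee_rot: [3.14, -0.0, 1.453]
wrist_force: [-0.6, 0.1, 2.1]
width: 0.0599
finger_force: 30.0
```

Request:
{"name": "servo_tool", "arguments": {"plan": [[0,0,-0.4,0,0,0,55],[0,0,-1,0,0,-0.087,55],[0,0,-1,0,0,-0.087,55],[0,0,-1,0,0,-0.087,55],[0,0,-1,0,0,-0.087,55]]}}

```text
time: 10.93
tool_pos: [0.5403, 0.2618, 0.1336]
ee_rot: [3.139, -0.001, 1.589]
wrist_force: [-0.5, -0.4, -1.4]
width: 0.0599
finger_force: 30.0
```

Request:
{"name": "servo_tool", "arguments": {"plan": [[-1,0.05,-0.2,0,0,0,55],[-1,0.05,-0.2,0,0,0,55],[-1,0.05,-0.2,0,0,0,55],[-1,0.05,-0.2,0,0,0,55]]}}

```text
time: 11.27
tool_pos: [0.546, 0.1577, 0.1503]
ee_rot: [-3.138, 0.003, 1.585]
wrist_force: [0.4, 0.2, -0.5]
width: 0.0599
finger_force: 30.0
```

Request:
{"name": "servo_tool", "arguments": {"plan": [[-1,0.05,0,0,0,0,55],[-1,0.05,0,0,0,0,55],[-1,0.05,0,0,0,0,55],[-1,0.05,0,0,0,0,55]]}}

```text
time: 11.6
tool_pos: [0.5524, 0.059, 0.1494]
ee_rot: [-3.136, 0.001, 1.585]
wrist_force: [-0.8, -0.1, -0.5]
width: 0.0597
finger_force: 30.0
```

Request:
{"name": "servo_tool", "arguments": {"plan": [[-1,0.05,0,0,0,0,55],[-1,0.05,0,0,0,0,55],[-1,0.05,0,0,0,0,55],[-1,0.05,0,0,0,0,55]]}}

```text
time: 11.93
tool_pos: [0.5598, -0.04, 0.15]
ee_rot: [-3.138, -0.0, 1.586]
wrist_force: [0.9, 1.1, -1.1]
width: 0.06
finger_force: 30.0
```

Request:
{"name": "servo_tool", "arguments": {"plan": [[-0.32,0.04,0.3,0,0,0,55],[-0.32,0.04,0.3,0,0,0,55],[-0.32,0.04,0.3,0,0,0,55],[-0.32,0.04,0.3,0,0,0,55],[-0.32,0.04,0.3,0,0,0,55]]}}

```text
time: 12.35
tool_pos: [0.5653, -0.0682, 0.1227]
ee_rot: [3.141, -0.001, 1.592]
wrist_force: [0.0, -0.0, -0.9]
width: 0.06
finger_force: 30.0
```

Run:
```python
from h import *
o=robot.get_obs(); print(o['tool_pos'],w2c(o['tool_pos']),o['width'])
```

```text
[ 0.56530347 -0.06820418  0.12270707] [[ 0.00031051 -0.01601255]] 0.059956290204701515
```

Request:
{"name": "servo_tool", "arguments": {"plan": [[0,0,0.4,0,0,0,55],[0,0,0.7,0,0,0,55],[0,0,0.79,0,0,0,55],[0,0,0.79,0,0,0,55],[0,0,0.79,0,0,0,55]]}}

```text
time: 12.77
tool_pos: [0.5656, -0.0691, 0.0446]
ee_rot: [3.14, 0.0, 1.591]
wrist_force: [0.2, 1.2, -0.8]
width: 0.0598
finger_force: 30.0
```

Request:
{"name": "servo_tool", "arguments": {"plan": [[-0.04,0,0,0,0,0,55],[-0.08,0,0,0,0,0,55],[-0.1,0,0,0,0,0,55],[-0.1,0,0,0,0,0,55]]}}

```text
time: 13.1
tool_pos: [0.5658, -0.0791, 0.0444]
ee_rot: [3.14, -0.003, 1.59]
wrist_force: [-0.4, 5.0, 1.7]
width: 0.0598
finger_force: 30.0
```

Request:
{"name": "servo_tool", "arguments": {"plan": [[-0.01,0,0,0,0,0,55],[-0.02,0,0,0,0,0,55],[-0.02,0,0,0,0,0,55]]}}

```text
time: 13.35
tool_pos: [0.5658, -0.0792, 0.0444]
ee_rot: [3.14, -0.006, 1.59]
wrist_force: [-0.1, 8.4, 2.7]
width: 0.06
finger_force: 30.0
```

Request:
{"name": "servo_tool", "arguments": {"plan": [[-0.01,0,0,0,0,0,55],[-0.02,0,0,0,0,0,55],[-0.02,0,0,0,0,0,55]]}}

```text
time: 13.6
tool_pos: [0.5658, -0.0792, 0.0445]
ee_rot: [3.14, -0.009, 1.59]
wrist_force: [-0.2, 13.2, 4.7]
width: 0.0598
finger_force: 30.0
```

Request:
{"name": "servo_tool", "arguments": {"plan": [[0.04,0,0,0,0,0,55],[0.04,0,0.01,0,0,0,94],[0.04,0,0.01,0,0,0,94],[0.04,0,0.01,0,0,0,94],[0.04,0,0.01,0,0,0,94],[0.04,0,0.01,0,0,0,94],[0.04,0,-0.5,0,0,0,94],[0.04,0,-1,0,0,0,94],[0.04,0,-1,0,0,0,94]]}}

```text
time: 14.35
tool_pos: [0.5674, -0.081, 0.1492]
ee_rot: [3.134, 0.002, 1.589]
wrist_force: [0.6, -0.5, 0.8]
width: 0.0938
finger_force: 0.0
```

Request:
{"name": "servo_tool", "arguments": {"plan": [[0.9,-0.2,-0.7,0,0,0,94],[0.9,-0.2,-0.7,0,0,0,94],[0.9,-0.2,-0.7,0,0,0,94],[0.9,-0.2,-0.7,0,0,0,94]]}}

```text
time: 14.68
tool_pos: [0.5449, 0.0129, 0.2196]
ee_rot: [3.132, -0.001, 1.594]
wrist_force: [1.2, -0.2, 1.1]
width: 0.0942
finger_force: 0.0
```

Request:
{"name": "servo_tool", "arguments": {"plan": [[1,-0.4,-0.2,0,0,0,94],[1,-0.4,-0.2,0,0,0,94],[1,-0.4,-0.2,0,0,0,94],[1,-0.4,-0.2,0,0,0,94]]}}

```text
time: 15.02
tool_pos: [0.5006, 0.1117, 0.2344]
ee_rot: [3.14, -0.002, 1.594]
wrist_force: [-0.1, -0.9, 0.6]
width: 0.0941
finger_force: 0.0
```

Request:
{"name": "servo_tool", "arguments": {"plan": [[1,-0.4,0,0,0,0,94],[1,-0.4,0,0,0,0,94],[1,-0.4,0,0,0,0,94],[1,-0.4,0,0,0,0,94],[1,-0.4,0,0,0,0,94]]}}

```text
time: 15.43
tool_pos: [0.4599, 0.2075, 0.2325]
ee_rot: [-3.141, 0.002, 1.591]
wrist_force: [0.5, -0.6, -1.1]
width: 0.0939
finger_force: 0.0
```

```bash
cat >> h.py <<'E'
def go(o,x,y,yawdeg=None):
    "shift in tool axes (units of 0.1 m) and az to block at world mm"
    Rm=R.from_euler('xyz',o['ee_rot']).as_matrix(); a=np.arctan2(Rm[1,0],Rm[0,0]); d=np.array([x/1000,y/1000])-o['tool_pos'][:2]
    s=np.array([[np.cos(a),np.sin(a)],[np.sin(a),-np.cos(a)]])@d*10
    return np.round(s,3).tolist(), None if yawdeg is None else round(-(np.radians(yawdeg)+np.pi/2-a)/(np.pi/2),3)
E
python3 - <<'E'
from h import *
o,im,c=look('w4'); print(o['tool_pos'])
for r in tops(c,im,.046): print(r,go(o,r[0],r[1],r[4]))
E
```

```text
[0.4599328  0.20746662 0.23248491]
(431.6, 340.4, 52, 22, -13.5, [258.0, 64.0]) ([1.335, -0.257], np.float64(0.163))
```

Request:
{"name": "servo_tool", "arguments": {"plan": [[0.7,-0.13,0.5,0,0,0,94],[0.7,-0.13,0.5,0,0,0,94],[0.7,-0.13,0.5,0,0,0,94]]}}

```text
time: 15.73
tool_pos: [0.4434, 0.2784, 0.178]
ee_rot: [-3.133, 0.002, 1.591]
wrist_force: [-1.0, -0.2, -1.7]
width: 0.0942
finger_force: 0.0
```

Request:
{"name": "servo_tool", "arguments": {"plan": [[0.63,-0.13,0.5,0,0,0.163,94],[0.63,-0.13,0.5,0,0,0.163,94],[0.63,-0.13,0.5,0,0,0.163,94],[0.63,-0.13,0.5,0,0,0.163,94],[0.63,-0.13,0.5,0,0,0.163,94]]}}

```text
time: 16.15
tool_pos: [0.4327, 0.3389, 0.1339]
ee_rot: [3.14, 0.001, 1.334]
wrist_force: [0.5, -0.5, 0.5]
width: 0.0935
finger_force: 0.0
```

Request:
{"name": "servo_tool", "arguments": {"plan": [[0,0,0.5,0,0,0,94],[0,0,1,0,0,0,94],[0,0,1,0,0,0,94],[0,0,1,0,0,0,94],[0,0,1,0,0,0,94]]}}

```text
time: 16.57
tool_pos: [0.4325, 0.3392, 0.0343]
ee_rot: [3.141, 0.0, 1.332]
wrist_force: [-0.3, 0.4, 1.2]
width: 0.0939
finger_force: 0.0
```

Request:
{"name": "servo_tool", "arguments": {"plan": [[0,0,0,0,0,0,55],[0,0,0,0,0,0,55],[0,0,0,0,0,0,55],[0,0,0,0,0,0,55],[0,0,0,0,0,0,55],[0,0,0,0,0,0,55]]}}

```text
time: 17.07
tool_pos: [0.4317, 0.3408, 0.0342]
ee_rot: [3.14, -0.001, 1.334]
wrist_force: [0.1, -0.1, 2.2]
width: 0.0602
finger_force: 30.0
```

Request:
{"name": "servo_tool", "arguments": {"plan": [[0,0,-0.4,0,0,0,55],[0,0,-1,0,0,-0.163,55],[0,0,-1,0,0,-0.163,55],[0,0,-1,0,0,-0.163,55],[0,0,-1,0,0,-0.163,55]]}}

```text
time: 17.48
tool_pos: [0.4318, 0.3409, 0.1346]
ee_rot: [3.139, -0.001, 1.588]
wrist_force: [-0.0, -0.2, -0.5]
width: 0.0595
finger_force: 30.0
```

Run:
```python
from h import *
o=robot.get_obs(); print(o['tool_pos'],o['ee_rot'],w2c(o['tool_pos']),o['width'],go(o,0,0,1.05)[1])
```

```text
[0.43175182 0.34091955 0.13457352] [ 3.13918606e+00 -1.33880756e-03  1.58792039e+00] [[-0.12573224  0.39548655]] 0.059514501231105695 -0.001
```

Request:
{"name": "servo_tool", "arguments": {"plan": [[-1,0.33,-0.2,0,0,0,55],[-1,0.33,-0.2,0,0,0,55],[-1,0.33,-0.2,0,0,0,55],[-1,0.33,-0.2,0,0,0,55]]}}

```text
time: 17.82
tool_pos: [0.4666, 0.2371, 0.1516]
ee_rot: [-3.139, 0.003, 1.583]
wrist_force: [0.3, -0.3, -0.1]
width: 0.0599
finger_force: 30.0
```

Request:
{"name": "servo_tool", "arguments": {"plan": [[-1,0.33,0,0,0,0,55],[-1,0.33,0,0,0,0,55],[-1,0.33,0,0,0,0,55],[-1,0.33,0,0,0,0,55]]}}

```text
time: 18.15
tool_pos: [0.5007, 0.1385, 0.1505]
ee_rot: [-3.137, 0.002, 1.583]
wrist_force: [-0.5, 0.5, -0.8]
width: 0.0597
finger_force: 30.0
```

Request:
{"name": "servo_tool", "arguments": {"plan": [[-1,0.33,0,0,0,0,55],[-1,0.33,0,0,0,0,55],[-1,0.33,0,0,0,0,55],[-1,0.33,0,0,0,0,55]]}}

```text
time: 18.48
tool_pos: [0.5359, 0.04, 0.1509]
ee_rot: [-3.138, 0.001, 1.584]
wrist_force: [-0.5, 0.9, -0.6]
width: 0.06
finger_force: 30.0
```

Request:
{"name": "servo_tool", "arguments": {"plan": [[-0.86,0.267,0.2,0,0,0,55],[-0.86,0.267,0.2,0,0,0,55],[-0.86,0.267,0.2,0,0,0,55],[-0.86,0.267,0.2,0,0,0,55],[-0.86,0.267,0.2,0,0,0,55]]}}

```text
time: 18.9
tool_pos: [0.5633, -0.0413, 0.1319]
ee_rot: [-3.138, -0.002, 1.589]
wrist_force: [0.5, -0.6, -0.1]
width: 0.0598
finger_force: 30.0
```

Run:
```python
from h import *
o=robot.get_obs(); print(o['tool_pos'],o['ee_rot'],w2c(o['tool_pos']),o['width'])
```

```text
[ 0.56334182 -0.04126509  0.131875  ] [-3.13840488e+00 -2.28044817e-03  1.58942395e+00] [[-0.00115785  0.01095794]] 0.05980992976129081
```

Request:
{"name": "servo_tool", "arguments": {"plan": [[0,0.01,0.4,0,0,0,55],[0,0.01,0.7,0,0,0,55],[0,0.01,0.86,0,0,0,55],[0,0.01,0.86,0,0,0,55],[0,0.01,0.86,0,0,0,55]]}}

```text
time: 19.32
tool_pos: [0.5644, -0.0404, 0.0469]
ee_rot: [-3.14, -0.001, 1.592]
wrist_force: [-0.4, -0.5, -0.0]
width: 0.0599
finger_force: 30.0
```

Request:
{"name": "servo_tool", "arguments": {"plan": [[-0.04,0,0,0,0,0,55],[-0.08,0,0,0,0,0,55],[-0.1,0,0,0,0,0,55],[-0.1,0,0,0,0,0,55]]}}

```text
time: 19.65
tool_pos: [0.566, -0.0503, 0.0487]
ee_rot: [3.14, -0.006, 1.59]
wrist_force: [-0.4, 7.1, 1.3]
width: 0.0597
finger_force: 30.0
```

Request:
{"name": "servo_tool", "arguments": {"plan": [[-0.01,0,0,0,0,0,55],[-0.02,0,0,0,0,0,55],[-0.02,0,0,0,0,0,55]]}}

```text
time: 19.9
tool_pos: [0.566, -0.0503, 0.0487]
ee_rot: [3.14, -0.009, 1.59]
wrist_force: [-1.0, 12.8, 2.0]
width: 0.0601
finger_force: 30.0
```

Request:
{"name": "servo_tool", "arguments": {"plan": [[-0.01,0,0,0,0,0,55],[-0.02,0,0,0,0,0,55],[-0.02,0,0,0,0,0,55]]}}

```text
time: 20.15
tool_pos: [0.566, -0.0503, 0.0488]
ee_rot: [3.14, -0.013, 1.591]
wrist_force: [-0.4, 16.6, 3.7]
width: 0.0599
finger_force: 30.0
```

Request:
{"name": "servo_tool", "arguments": {"plan": [[0.055,0,0,0,0,0,55],[0.055,0,0.01,0,0,0,55],[0.055,0,0.025,0,0,0,55],[0.055,0,0.035,0,0,0,55],[0.055,0,0.035,0,0,0,55]]}}

```text
time: 20.57
tool_pos: [0.5661, -0.0502, 0.0449]
ee_rot: [3.14, -0.003, 1.59]
wrist_force: [0.3, 7.3, 2.5]
width: 0.0599
finger_force: 30.0
```

Request:
{"name": "servo_tool", "arguments": {"plan": [[0,0,0,0,0,0,94],[0,0,0,0,0,0,94],[0,0,0,0,0,0,94],[0,0,0,0,0,0,94],[0,0,0,0,0,0,94],[0,0,-0.5,0,0,0,94],[0,0,-1,0,0,0,94],[0,0,-1,0,0,0,94]]}}

```text
time: 21.23
tool_pos: [0.5677, -0.0523, 0.1498]
ee_rot: [3.133, 0.002, 1.589]
wrist_force: [1.2, -0.3, 1.2]
width: 0.0943
finger_force: 0.0
```

Request:
{"name": "servo_tool", "arguments": {"plan": [[0.9,-0.2,-0.7,0,0,0,94],[0.9,-0.2,-0.7,0,0,0,94],[0.9,-0.2,-0.7,0,0,0,94],[0.9,-0.2,-0.7,0,0,0,94]]}}

```text
time: 21.57
tool_pos: [0.545, 0.0416, 0.22]
ee_rot: [3.132, -0.001, 1.594]
wrist_force: [1.2, -0.9, 1.5]
width: 0.0946
finger_force: 0.0
```

Request:
{"name": "servo_tool", "arguments": {"plan": [[1,-0.4,-0.1,0,0,0,94],[1,-0.4,-0.1,0,0,0,94],[1,-0.4,-0.1,0,0,0,94],[1,-0.4,-0.1,0,0,0,94]]}}

```text
time: 21.9
tool_pos: [0.5004, 0.1402, 0.224]
ee_rot: [-3.141, -0.001, 1.594]
wrist_force: [-0.4, 1.0, 0.7]
width: 0.0937
finger_force: 0.0
```

Request:
{"name": "servo_tool", "arguments": {"plan": [[1,-0.4,0,0,0,0,94],[1,-0.4,0,0,0,0,94],[1,-0.4,0,0,0,0,94],[1,-0.4,0,0,0,0,94],[1,-0.4,0,0,0,0,94]]}}

```text
time: 22.32
tool_pos: [0.4601, 0.236, 0.223]
ee_rot: [-3.141, 0.002, 1.591]
wrist_force: [-0.1, 0.0, -1.1]
width: 0.0942
finger_force: 0.0
```

Run:
```python
from h import *
o,im,c=look('w5'); print(o['tool_pos'])
for r in tops(c,im,.046): print(r,go(o,r[0],r[1],r[4]))
```

```text
[0.46008    0.23597545 0.2230147 ]
(547.2, 401.7, 52, 22, -5.0, [377.0, 28.0]) ([1.639, 0.904], np.float64(0.068))
(438.9, 408.7, 51, 22, -0.4, [265.0, 17.0]) ([1.731, -0.177], np.float64(0.017))
```

D: shift x 1.731, y −0.177, az 0.017, z down 0.191.

Request:
{"name": "servo_tool", "arguments": {"plan": [[0.9,-0.09,0.5,0,0,0,94],[0.9,-0.09,0.5,0,0,0,94],[0.9,-0.09,0.5,0,0,0,94],[0.9,-0.09,0.5,0,0,0,94]]}}

```text
time: 22.7
tool_pos: [0.4483, 0.3263, 0.1698]
ee_rot: [-3.136, 0.003, 1.591]
wrist_force: [0.0, 0.2, -0.7]
width: 0.0941
finger_force: 0.0
```

Request:
{"name": "servo_tool", "arguments": {"plan": [[0.83,-0.09,0.5,0,0,0.017,94],[0.83,-0.09,0.5,0,0,0.017,94],[0.83,-0.09,0.5,0,0,0.017,94],[0.83,-0.09,0.5,0,0,0.017,94],[0.83,-0.09,0.5,0,0,0.017,94]]}}

```text
time: 23.12
tool_pos: [0.4398, 0.4074, 0.1238]
ee_rot: [3.141, 0.002, 1.562]
wrist_force: [0.3, -0.6, 0.0]
width: 0.0941
finger_force: 0.0
```

Request:
{"name": "servo_tool", "arguments": {"plan": [[0,0,0.5,0,0,0,94],[0,0,0.9,0,0,0,94],[0,0,0.9,0,0,0,94],[0,0,0.9,0,0,0,94],[0,0,0.9,0,0,0,94]]}}

```text
time: 23.53
tool_pos: [0.4403, 0.4085, 0.0361]
ee_rot: [3.139, -0.001, 1.561]
wrist_force: [0.3, 0.3, 1.0]
width: 0.0946
finger_force: 0.0
```

Request:
{"name": "servo_tool", "arguments": {"plan": [[0,0,0,0,0,0,55],[0,0,0,0,0,0,55],[0,0,0,0,0,0,55],[0,0,0,0,0,0,55],[0,0,0,0,0,0,55],[0,0,0,0,0,0,55]]}}

```text
time: 24.03
tool_pos: [0.4389, 0.4094, 0.0346]
ee_rot: [3.141, -0.001, 1.563]
wrist_force: [-0.5, 0.1, 0.8]
width: 0.0599
finger_force: 30.0
```

Request:
{"name": "servo_tool", "arguments": {"plan": [[0,0,-0.4,0,0,0,55],[0,0,-1,0,0,-0.017,55],[0,0,-1,0,0,-0.017,55],[0,0,-1,0,0,-0.017,55],[0,0,-1,0,0,-0.017,55]]}}

```text
time: 24.45
tool_pos: [0.4391, 0.4096, 0.1351]
ee_rot: [3.139, -0.001, 1.59]
wrist_force: [0.9, 0.1, -1.7]
width: 0.0598
finger_force: 30.0
```

Run:
```python
from h import *
o=robot.get_obs(); print(o['tool_pos'],o['ee_rot'],w2c(o['tool_pos']),o['width'],go(o,0,0,1.05)[1])
```

```text
[0.43909836 0.40958159 0.13508725] [ 3.13940291e+00 -1.49214577e-03  1.58981644e+00] [[-0.11713048  0.46400265]] 0.0598364212174843 0.0
```

Request:
{"name": "servo_tool", "arguments": {"plan": [[-0.85,0.234,-0.2,0,0,0,55],[-0.85,0.234,-0.2,0,0,0,55],[-0.85,0.234,-0.2,0,0,0,55],[-0.85,0.234,-0.2,0,0,0,55]]}}

```text
time: 24.78
tool_pos: [0.4636, 0.3221, 0.152]
ee_rot: [-3.139, 0.002, 1.586]
wrist_force: [-0.6, 0.3, -0.9]
width: 0.0597
finger_force: 30.0
```

Request:
{"name": "servo_tool", "arguments": {"plan": [[-0.85,0.234,0,0,0,0,55],[-0.85,0.234,0,0,0,0,55],[-0.85,0.234,0,0,0,0,55],[-0.85,0.234,0,0,0,0,55]]}}

```text
time: 25.12
tool_pos: [0.4881, 0.2389, 0.1517]
ee_rot: [-3.138, 0.001, 1.587]
wrist_force: [0.9, 0.1, -0.8]
width: 0.0596
finger_force: 30.0
```

Request:
{"name": "servo_tool", "arguments": {"plan": [[-0.85,0.234,0,0,0,0,55],[-0.85,0.234,0,0,0,0,55],[-0.85,0.234,0,0,0,0,55],[-0.85,0.234,0,0,0,0,55]]}}

```text
time: 25.45
tool_pos: [0.5134, 0.1554, 0.1525]
ee_rot: [-3.139, -0.0, 1.588]
wrist_force: [-0.6, -0.1, -0.3]
width: 0.0596
finger_force: 30.0
```

Request:
{"name": "servo_tool", "arguments": {"plan": [[-0.85,0.234,0,0,0,0,55],[-0.85,0.234,0,0,0,0,55],[-0.85,0.234,0,0,0,0,55],[-0.85,0.234,0,0,0,0,55]]}}

```text
time: 25.78
tool_pos: [0.5387, 0.0715, 0.153]
ee_rot: [-3.14, -0.001, 1.588]
wrist_force: [-0.6, 0.2, -1.4]
width: 0.0599
finger_force: 30.0
```

Request:
{"name": "servo_tool", "arguments": {"plan": [[-0.85,0.234,0.2,0,0,0,55],[-0.85,0.234,0.2,0,0,0,55],[-0.85,0.234,0.2,0,0,0,55],[-0.85,0.234,0.2,0,0,0,55],[-0.85,0.234,0.2,0,0,0,55],[-0.85,0.234,0.2,0,0,0,55]]}}

```text
time: 26.28
tool_pos: [0.5635, -0.0109, 0.1341]
ee_rot: [3.142, -0.001, 1.592]
wrist_force: [0.3, 0.1, -0.7]
width: 0.0601
finger_force: 30.0
```

Run:
```python
from h import *
o=robot.get_obs(); print(o['tool_pos'],o['ee_rot'],w2c(o['tool_pos']),o['width'])
```

```text
[ 0.56351435 -0.01094537  0.13413247] [ 3.14156505e+00 -1.36636695e-03  1.59232407e+00] [[-0.00043053  0.04126942]] 0.06007582630320525
```

Request:
{"name": "servo_tool", "arguments": {"plan": [[-0.02,0,0.3,0,0,0,55],[-0.02,0,0.6,0,0,0,55],[-0.02,0,0.88,0,0,0,55],[-0.02,0,0.88,0,0,0,55],[-0.02,0,0.88,0,0,0,55]]}}

```text
time: 26.7
tool_pos: [0.5629, -0.0136, 0.0456]
ee_rot: [-3.14, -0.001, 1.592]
wrist_force: [0.9, 0.1, -1.0]
width: 0.0599
finger_force: 30.0
```

Request:
{"name": "servo_tool", "arguments": {"plan": [[-0.04,0,0,0,0,0,55],[-0.07,0,0,0,0,0,55],[-0.08,0,0,0,0,0,55],[-0.08,0,0,0,0,0,55]]}}

```text
time: 27.03
tool_pos: [0.5641, -0.0194, 0.0474]
ee_rot: [3.14, -0.008, 1.59]
wrist_force: [-0.6, 9.7, -0.3]
width: 0.0596
finger_force: 30.0
```

Request:
{"name": "servo_tool", "arguments": {"plan": [[-0.01,0,0,0,0,0,55],[-0.02,0,0,0,0,0,55],[-0.02,0,0,0,0,0,55]]}}

```text
time: 27.28
tool_pos: [0.5641, -0.0195, 0.0475]
ee_rot: [3.14, -0.012, 1.59]
wrist_force: [-1.0, 14.5, 1.5]
width: 0.0596
finger_force: 30.0
```

Request:
{"name": "servo_tool", "arguments": {"plan": [[-0.01,0,0,0,0,0,55],[-0.02,0,0,0,0,0,55],[-0.02,0,0,0,0,0,55]]}}

```text
time: 27.53
tool_pos: [0.5641, -0.0195, 0.0476]
ee_rot: [3.14, -0.015, 1.591]
wrist_force: [-0.9, 19.5, 1.6]
width: 0.0601
finger_force: 30.0
```

Request:
{"name": "servo_tool", "arguments": {"plan": [[0.06,0,0,0,0,0,55],[0.06,0,0.01,0,0,0,55],[0.06,0,0.02,0,0,0,55],[0.06,0,0.025,0,0,0,55],[0.06,0,0.025,0,0,0,55]]}}

```text
time: 27.95
tool_pos: [0.5645, -0.0194, 0.045]
ee_rot: [3.139, -0.005, 1.59]
wrist_force: [-1.0, 7.1, 1.9]
width: 0.0595
finger_force: 30.0
```

Request:
{"name": "servo_tool", "arguments": {"plan": [[0,0,0,0,0,0,94],[0,0,0,0,0,0,94],[0,0,0,0,0,0,94],[0,0,0,0,0,0,94],[0,0,0,0,0,0,94],[0,0,-0.5,0,0,0,94],[0,0,-1,0,0,0,94],[0,0,-1,0,0,0,94]]}}

```text
time: 28.62
tool_pos: [0.5661, -0.0222, 0.1493]
ee_rot: [3.133, 0.002, 1.589]
wrist_force: [1.1, -0.2, 1.1]
width: 0.0941
finger_force: 0.0
```

Request:
{"name": "servo_tool", "arguments": {"plan": [[-0.7,0,-0.5,0,0,0,94],[-0.7,0,-0.5,0,0,0,94],[-0.7,0,-0.5,0,0,0,94],[-0.7,0,-0.5,0,0,0,94],[-0.7,0,-0.5,0,0,0,94]]}}

```text
time: 29.03
tool_pos: [0.5648, -0.0915, 0.1928]
ee_rot: [-3.141, -0.001, 1.589]
wrist_force: [-0.4, -0.4, -1.2]
width: 0.0941
finger_force: 0.0
```

Run:
```python
from h import *
o,im,c=look('w6'); print(o['tool_pos'])
for r in tops(c,im,.056): print(r,w2c([[r[0]/1000,r[1]/1000]]))
cv2.imwrite('pics/w6c.png',cv2.resize(im[60:290,190:400,::-1],None,fx=2.5,fy=2.5,interpolation=cv2.INTER_CUBIC))
```

```text
[ 0.56482407 -0.09153258  0.19282035]
(565.1, -110.5, 54, 22, 1.0, [283.0, 221.0]) [[-0.0006669  -0.05829756]]
(565.1, -80.9, 54, 23, 1.0, [284.0, 192.0]) [[-0.00012525 -0.02870251]]
(565.8, -50.7, 54, 24, 1.0, [285.0, 161.0]) [[0.00112726 0.00147962]]
(564.3, -20.4, 54, 24, 1.0, [284.0, 128.0]) [[0.00018197 0.03180199]]
```

View pics/w6c.png

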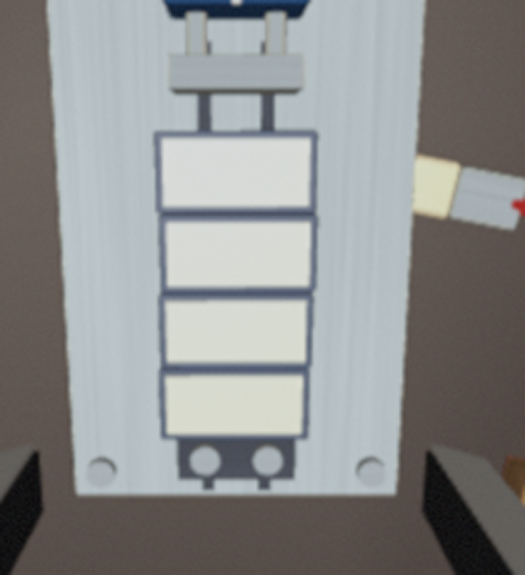

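Four blocks stand in line and touching against the stop. The gap to the jaw lies between crop rows 92 and 131.

Run:
```python
from h import *
c=cw('w6'); g=cv2.imread('pics/w6.png',0).astype(int)
for x in (270,284,298): print(x,g[88:118,x])
print(w2c(p2w(c,[(284,95.5),(284,96),(284,96.5),(284,97)],.051))[:,1], w2c(p2w(c,[(284,112),(284,112.5),(284,113)],.056))[:,1])
im=cv2.imread('pics/w1.png'); c1=cw('w1'); h=cv2.cvtColor(im,cv2.COLOR_BGR2HSV); print(h[112:126,284])
o=robot.get_obs(); H,S,V=h[...,0],h[...,1],h[...,2]; m=(H>20)&(H<35)&(S>180)&(V>140); m[:90]=0;m[135:]=0
for r in rects(c1,m,.056): print(r,go(o,r[0],r[1],r[4]))
```

```text
270 [169 169 169 169 169 169 161 125  82  77  81  84  85  83  84  81  83  84
  84  85  84  85  83  83  94 113 141 185 209 215]
284 [170 170 169 170 170 169 161 123  85 119 170 189 191 190 190 190 190 190
 190 189 190 189 190 185 150 120 140 184 208 216]
298 [172 171 170 168 170 171 162 124  82  73  78  81  83  82  82  81  82  80
  81  82  81  82  78  74  88 112 141 184 208 216]
[0.06104405 0.06061269 0.06018098 0.05974893] [0.04650312 0.04606736 0.04563124]
[[ 18 129 164]
 [ 25 140 187]
 [ 30 146 212]
 [ 30 147 224]
 [ 30 148 224]
 [ 30 147 224]
 [ 30 146 224]
 [ 30 148 224]
 [ 30 147 224]
 [ 30 147 225]
 [ 30 146 220]
 [ 28 144 195]
 [ 21 137 166]
 [ 15 126 154]]
```

Run:
```python
from h import *
im=cv2.imread('pics/w1.png'); c1=cw('w1'); h=cv2.cvtColor(im,cv2.COLOR_BGR2HSV)
o=robot.get_obs(); H,S,V=h[...,0],h[...,1],h[...,2]; m=(H>23)&(H<35)&(S>120)&(V>175); m[:90]=0;m[135:]=0
for r in rects(c1,m,.056): print(r,go(o,r[0],r[1],r[4]))
```

```text
(511.1, -277.7, 69, 14, 5.7, [284.0, 118.0]) ([-1.858, -0.569], np.float64(-0.051))
```

Request:
{"name": "servo_tool", "arguments": {"plan": [[-0.9,-0.28,0,0,0,0,94],[-0.9,-0.28,0,0,0,0,94],[-0.9,-0.28,0,0,0,0,94],[-0.9,-0.28,0,0,0,0,94]]}}

```text
time: 29.42
tool_pos: [0.5375, -0.1832, 0.1915]
ee_rot: [-3.138, -0.001, 1.587]
wrist_force: [0.7, -0.2, -0.9]
width: 0.094
finger_force: 0.0
```

Request:
{"name": "servo_tool", "arguments": {"plan": [[-0.958,-0.289,0.6,0,0,-0.051,94],[-0.958,-0.289,0.6,0,0,-0.051,94],[-0.958,-0.289,0.6,0,0,-0.051,94],[-0.958,-0.289,0.6,0,0,-0.051,94],[-0.958,-0.289,0.6,0,0,-0.051,94]]}}

```text
time: 29.83
tool_pos: [0.511, -0.2768, 0.1309]
ee_rot: [-3.138, -0.004, 1.669]
wrist_force: [0.1, 0.6, -0.5]
width: 0.0939
finger_force: 0.0
```

Request:
{"name": "servo_tool", "arguments": {"plan": [[0,0,0.4,0,0,0,94],[0,0,0.7,0,0,0,94],[0,0,0.93,0,0,0,94],[0,0,0.93,0,0,0,94],[0,0,0.93,0,0,0,94]]}}

```text
time: 30.25
tool_pos: [0.5122, -0.276, 0.0401]
ee_rot: [-3.14, -0.002, 1.672]
wrist_force: [0.1, -0.0, 0.6]
width: 0.094
finger_force: 0.0
```

Request:
{"name": "servo_tool", "arguments": {"plan": [[0,0,0,0,0,0,62],[0,0,0,0,0,0,62],[0,0,0,0,0,0,62],[0,0,0,0,0,0,62],[0,0,0,0,0,0,62],[0,0,0,0,0,0,62]]}}

```text
time: 30.75
tool_pos: [0.5126, -0.2789, 0.0422]
ee_rot: [3.139, 0.002, 1.67]
wrist_force: [-0.2, 0.4, 5.5]
width: 0.0678
finger_force: 30.0
```

Request:
{"name": "servo_tool", "arguments": {"plan": [[0,0,-0.3,0,0,0,62],[0,0,-1,0,0,0.051,62],[0,0,-1,0,0,0.051,62],[0,0,-1,0,0,0.051,62],[0,0,-1,0,0,0.051,62]]}}

```text
time: 31.17
tool_pos: [0.5128, -0.2793, 0.143]
ee_rot: [3.137, 0.003, 1.59]
wrist_force: [0.3, -0.1, -0.5]
width: 0.068
finger_force: 30.0
```

Run:
```python
from h import *
o=robot.get_obs(); print(o['tool_pos'],o['ee_rot'],w2c(o['tool_pos']),o['width'],go(o,0,0,1.05)[1])
```

```text
[ 0.51281447 -0.27928137  0.14297739] [3.13739128e+00 2.97608166e-03 1.58959881e+00] [[-0.0560322 -0.2260939]] 0.06796474542173707 0.0
```

```bash
cat >> h.py <<'E'
def held(o,im,c,zt,ymin=250,ymax=330):
    h=cv2.cvtColor(im,cv2.COLOR_RGB2HSV); m=(h[...,0]>22)&(h[...,0]<36)&(h[...,1]>110)&(h[...,2]>120); m[:220]=0; m[340:]=0; m[:,:180]=0; m[:,400:]=0
    return [(r,w2c([[r[0]/1000,r[1]/1000]])-w2c(o['tool_pos'])) for r in rects(c,m,o['tool_pos'][2]+zt,80)]
E
python3 - <<'E'
from h import *
o,im,c=look('w7')
for r in held(o,im,c,.0138): print(r)
cv2.imwrite('pics/w7c.png',im[220:340,180:400,::-1].repeat(2,0).repeat(2,1))
E
```

```text
((512.2, -270.3, 69, 29, 0.9, [282.0, 262.0]), array([[-0.00045001,  0.00899111]]))
```

View pics/w7c.png

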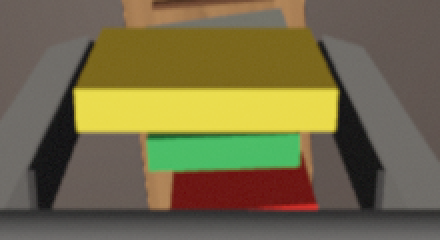

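The packer is in the fingers. Its bright top face covers crop rows 88–132.

Run:
```python
from h import *
im=cv2.imread('pics/w7.png'); c=cw('w7'); s=np.load('w7.npy')
h=cv2.cvtColor(im,cv2.COLOR_BGR2HSV); print(h[258:290,282,2])
m=(h[...,0]>22)&(h[...,0]<36)&(h[...,1]>110)&(h[...,2]>165); m[:250]=0;m[300:]=0
for r in rects(c,m,s[2]+.0138,80): print(r,w2c([[r[0]/1000,r[1]/1000]])-w2c(s))
```

```text
[124 123 124 123 121 136 183 222 233 235 234 234 234 234 234 234 234 234
 234 234 234 234 234 234 234 235 231 200 136  99 135 174]
(512.3, -278.5, 68, 13, 0.9, [283.0, 274.0]) [[-0.00050008  0.00079065]]
```

Request:
{"name": "servo_tool", "arguments": {"plan": [[0.93,0.19,0,0,0,0,62],[0.93,0.19,0,0,0,0,62],[0.93,0.19,0,0,0,0,62],[0.93,0.19,0,0,0,0,62]]}}

```text
time: 31.55
tool_pos: [0.5281, -0.1818, 0.1378]
ee_rot: [-3.137, -0.003, 1.594]
wrist_force: [-0.7, 0.3, -1.0]
width: 0.0675
finger_force: 30.0
```

Request:
{"name": "servo_tool", "arguments": {"plan": [[0.93,0.19,0,0,0,0,62],[0.93,0.19,0,0,0,0,62],[0.93,0.19,0,0,0,0,62],[0.93,0.19,0,0,0,0,62]]}}

```text
time: 31.88
tool_pos: [0.5458, -0.0901, 0.1389]
ee_rot: [-3.139, -0.001, 1.593]
wrist_force: [-0.4, -0.6, -1.1]
width: 0.0679
finger_force: 30.0
```

Request:
{"name": "servo_tool", "arguments": {"plan": [[0.93,0.19,0,0,0,0,62],[0.93,0.19,0,0,0,0,62],[0.93,0.19,0,0,0,0,62],[0.93,0.19,0,0,0,0,62]]}}

```text
time: 32.22
tool_pos: [0.5635, 0.0021, 0.1395]
ee_rot: [-3.14, 0.001, 1.592]
wrist_force: [-0.6, -0.4, -0.6]
width: 0.0677
finger_force: 30.0
```

Request:
{"name": "servo_tool", "arguments": {"plan": [[0,0,0.4,0,0,0,62],[0,0,0.4,0,0,0,62],[0,0,0.4,0,0,0,62],[0,0,0.4,0,0,0,62],[0,0,0.4,0,0,0,62]]}}

```text
time: 32.63
tool_pos: [0.5645, 0.0001, 0.1022]
ee_rot: [3.139, 0.001, 1.588]
wrist_force: [0.2, 0.1, -0.3]
width: 0.0679
finger_force: 30.0
```

Run:
```python
from h import *
o,im,c=look('w8'); print(o['tool_pos'],o['ee_rot'],w2c(o['tool_pos']))
h=cv2.cvtColor(im,cv2.COLOR_RGB2HSV); m=(h[...,0]>22)&(h[...,0]<36)&(h[...,1]>110)&(h[...,2]>165); m[:250]=0;m[300:]=0
for r in rects(c,m,o['tool_pos'][2]+.0138,80): print(r,w2c([[r[0]/1000,r[1]/1000]]))
```

```text
[5.64481941e-01 1.10151964e-04 1.02242714e-01] [3.13896788e+00 8.44492538e-04 1.58802491e+00] [[0.0007392  0.05230538]]
(564.0, 1.2, 68, 12, 0.9, [283.0, 274.0]) [[0.00027728 0.05340387]]
```

Request:
{"name": "servo_tool", "arguments": {"plan": [[0.004,0,0.1,0,0,0,62],[0.004,0,0.15,0,0,0,62],[0.004,0,0.2,0,0,0,62],[0.004,0,0.25,0,0,0,62],[0.004,0,0.25,0,0,0,62]]}}

```text
time: 33.1
tool_pos: [0.5626, 0.0019, 0.0738]
ee_rot: [-3.139, 0.0, 1.59]
wrist_force: [0.0, -1.4, -2.2]
width: 0.0678
finger_force: 30.0
```

Request:
{"name": "servo_tool", "arguments": {"plan": [[0,0,0.05,0,0,0,62],[0,0,0.1,0,0,0,62],[0,0,0.1,0,0,0,62]]}}

```text
time: 33.35
tool_pos: [0.5629, 0.0019, 0.0642]
ee_rot: [-3.14, 0.0, 1.59]
wrist_force: [-0.7, -0.7, -1.6]
width: 0.0679
finger_force: 30.0
```

Request:
{"name": "servo_tool", "arguments": {"plan": [[-0.01,0,0.05,0,0,0,62],[-0.01,0,0.1,0,0,0,62],[-0.01,0,0.12,0,0,0,62],[-0.01,0,0.12,0,0,0,62]]}}

```text
time: 33.68
tool_pos: [0.5628, 0.0012, 0.0524]
ee_rot: [-3.14, -0.0, 1.59]
wrist_force: [0.5, 0.5, -0.7]
width: 0.0681
finger_force: 30.0
```

Request:
{"name": "servo_tool", "arguments": {"plan": [[0,0,0.02,0,0,0,62],[0,0,0.04,0,0,0,62],[0,0,0.04,0,0,0,62]]}}

```text
time: 33.93
tool_pos: [0.5638, 0.001, 0.0502]
ee_rot: [3.141, 0.0, 1.59]
wrist_force: [-0.7, 0.5, 1.7]
width: 0.068
finger_force: 30.0
```

Request:
{"name": "servo_tool", "arguments": {"plan": [[0,0,0,0,0,0,94],[0,0,0,0,0,0,94],[0,0,0,0,0,0,94],[0,0,0,0,0,0,94],[0,0,0,0,0,0,94],[0,0,-0.4,0,0,0,94],[0,0,-1,0,0,0,94],[0,0,-1,0,0,0,94],[0,0,-1,0,0,0,94]]}}

```text
time: 34.68
tool_pos: [0.5669, 0.0007, 0.1564]
ee_rot: [3.129, 0.001, 1.59]
wrist_force: [0.2, 0.0, 0.7]
width: 0.0939
finger_force: 0.0
```

Run:
```python
from h import *
o,im,c=look('w9'); print(o['tool_pos'],o['joint_positions'])
h=cv2.cvtColor(im,cv2.COLOR_RGB2HSV); m=(h[...,0]>22)&(h[...,0]<36)&(h[...,1]>110)&(h[...,2]>150)
for r in rects(c,m,.064,80): print(r,w2c([[r[0]/1000,r[1]/1000]]))
k=(h[...,0]<20)&(h[...,1]>150)&(h[...,2]>150); k[200:]=0
for r in rects(c,k,.095,60): print('knob',r,w2c([[r[0]/1000,r[1]/1000]]),go(o,r[0],r[1]))
print(go(o,562.9,74.2))
```

```text
[0.56692038 0.00070087 0.15635887] [-9.87543582e-02  1.37595046e-01  1.44660047e+00 -2.29062290e-05
  1.54511453e+00 -1.17685857e-01]
(563.3, 2.2, 67, 12, 0.8, [278.0, 214.0]) [[-0.0004043   0.05441651]]
knob (562.3, 74.1, 26, 26, -88.3, [278.0, 129.0]) [[-8.84371457e-05  1.26322770e-01]] ([0.735, -0.032], None)
([0.736, -0.026], None)
```

View pics/w9.png

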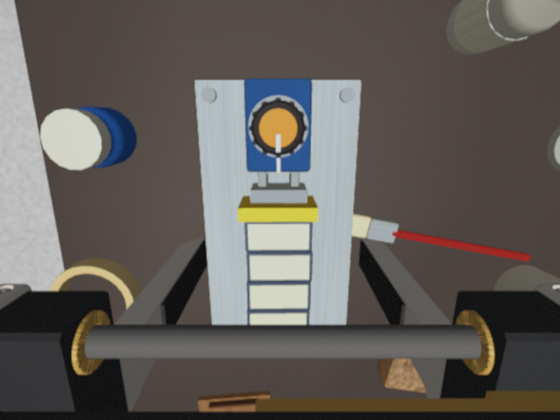

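Request:
{"name": "servo_tool", "arguments": {"plan": [[0.735,-0.03,-0.3,0,0,0,94],[0.735,-0.03,-0.3,0,0,0,94],[0.735,-0.03,-0.3,0,0,0,94],[0.735,-0.03,-0.3,0,0,-0.2,94],[0.735,-0.03,-0.3,0,0,-0.2,94],[0.735,-0.03,-0.3,0,0,-0.2,94],[0.735,-0.03,-0.3,0,0,-0.2,94]]}}

```text
time: 35.32
tool_pos: [0.5581, 0.0741, 0.177]
ee_rot: [-3.138, -0.001, 1.905]
wrist_force: [0.5, 1.7, -0.4]
width: 0.0942
finger_force: 0.0
```

Request:
{"name": "servo_tool", "arguments": {"plan": [[0,0,0,0,0,-0.9,94],[0,0,0,0,0,-0.9,94],[0,0,0,0,0,-0.9,94],[0,0,0,0,0,-0.9,94],[0,0,0,0,0,-0.9,94],[0,0,0,0,0,-0.9,94],[0,0,0,0,0,-0.9,94],[0,0,0,0,0,-0.9,94],[0,0,0,0,0,-0.9,94],[0,0,0,0,0,-0.9,94],[0,0,0,0,0,-0.9,94],[0,0,0,0,0,-0.9,94]]}}

```text
time: 36.32
tool_pos: [0.5584, 0.074, 0.1776]
ee_rot: [3.141, -0.003, -2.963]
wrist_force: [-0.0, -0.4, 0.1]
width: 0.0942
finger_force: 0.0
```

Run:
```python
from h import *
o=robot.get_obs(); print(o['tool_pos'],o['ee_rot'],o['joint_positions'],go(o,562.6,74.2))
```

```text
[0.55840785 0.0739692  0.17761819] [ 3.14148752e+00 -2.92722499e-03 -2.96312919e+00] [ 3.12397319e-02  1.31689752e-01  1.41069377e+00 -3.25567545e-04
  1.60212011e+00 -1.71802963e+00] ([-0.042, -0.005], None)
```

Request:
{"name": "servo_tool", "arguments": {"plan": [[-0.042,-0.005,0,0,0,0,94],[-0.042,-0.005,0.3,0,0,0,94],[-0.042,-0.005,0.7,0,0,0,94],[-0.042,-0.005,0.92,0,0,0,94],[-0.042,-0.005,0.92,0,0,0,94],[-0.042,-0.005,0.92,0,0,0,94]]}}

```text
time: 36.82
tool_pos: [0.5621, 0.0744, 0.0854]
ee_rot: [3.141, -0.005, -2.967]
wrist_force: [-0.4, -0.9, 0.7]
width: 0.0941
finger_force: 0.0
```

Request:
{"name": "servo_tool", "arguments": {"plan": [[0,0,0,0,0,0,34],[0,0,0,0,0,0,34],[0,0,0,0,0,0,34],[0,0,0,0,0,0,34],[0,0,0,0,0,0,34],[0,0,0,0,0,0,34],[0,0,0,0,0,0,34],[0,0,0,0,0,0,34],[0,0,0,0,0,0,34]]}}

```text
time: 37.57
tool_pos: [0.5634, 0.0738, 0.0875]
ee_rot: [-3.139, -0.0, -2.966]
wrist_force: [0.3, -6.1, 0.0]
width: 0.0376
finger_force: 24.8
```

Request:
{"name": "servo_tool", "arguments": {"plan": [[0,0,0,0,0,0.4,34],[0,0,0,0,0,0.4,34],[0,0,0,0,0,0.4,34],[0,0,0,0,0,0.4,34],[0,0,0,0,0,0.4,34],[0,0,0,0,0,0.4,34],[0,0,0,0,0,0.4,34]]}}

```text
time: 38.15
tool_pos: [0.5634, 0.0736, 0.0875]
ee_rot: [-3.14, 0.001, 2.692]
wrist_force: [-0.1, -4.5, 1.2]
width: 0.0375
finger_force: 30.0
```

Run:
```python
from h import *
o=robot.get_obs(); print(o['tool_pos'],o['ee_rot'],o['joint_positions'],o['wrist_force'],o['wrist_torque'],o['width'])
```

```text
[0.56343548 0.07357208 0.08754743] [-3.13979462e+00  1.10459081e-03  2.69171865e+00] [ 0.03131014  0.19165976  1.52483729 -0.00212769  1.42494896 -1.08930212] [-0.07094703 -4.50158598  1.18448085] [-0.69077013 -0.113877   -0.00253156] 0.03748172844675567
```

Request:
{"name": "servo_tool", "arguments": {"plan": [[0,0,0,0,0,0.3,34],[0,0,0,0,0,0.3,34],[0,0,0,0,0,0.3,34],[0,0,0,0,0,0.3,34],[0,0,0,0,0,0.3,34]]}}

```text
time: 38.57
tool_pos: [0.5633, 0.0734, 0.0875]
ee_rot: [-3.14, 0.002, 2.219]
wrist_force: [-0.1, -5.3, -0.2]
width: 0.0373
finger_force: 30.0
```

Run:
```python
from h import *
o=robot.get_obs(); print(o['joint_positions'][5],o['wrist_torque'],o['joint_torque'][5])
```

```text
-0.6161926372838049 [-0.94750605 -0.11055543 -0.03932567] 0.6626107357442379
```

Request:
{"name": "servo_tool", "arguments": {"plan": [[0,0,0,0,0,0.3,34],[0,0,0,0,0,0.3,34],[0,0,0,0,0,0.3,34],[0,0,0,0,0,0.3,34],[0,0,0,0,0,0.3,34]]}}

```text
time: 38.98
tool_pos: [0.5632, 0.0734, 0.0875]
ee_rot: [-3.141, 0.003, 1.748]
wrist_force: [-1.3, -5.1, 1.1]
width: 0.0375
finger_force: 30.0
```

Run:
```python
from h import *
o=robot.get_obs(); print(o['joint_positions'][5],o['wrist_torque'],o['joint_torque'][5])
```

```text
-0.14562209934063372 [-1.09365067  0.00120157 -0.01178543] 0.587661936879158
```

Request:
{"name": "servo_tool", "arguments": {"plan": [[0,0,0,0,0,0.3,34],[0,0,0,0,0,0.3,34],[0,0,0,0,0,0.3,34],[0,0,0,0,0,0.3,34],[0,0,0,0,0,0.3,34]]}}

```text
time: 39.4
tool_pos: [0.563, 0.0733, 0.0875]
ee_rot: [-3.142, 0.003, 1.277]
wrist_force: [-1.4, -5.5, 1.0]
width: 0.0379
finger_force: 30.0
```

Run:
```python
from h import *
o=robot.get_obs(); print(o['joint_positions'][5],o['wrist_torque'],o['joint_torque'][5])
```

```text
0.3255784635642475 [-1.05592985  0.09105288 -0.00802687] 0.6215344369411469
```

Request:
{"name": "servo_tool", "arguments": {"plan": [[0,0,0,0,0,0.3,34],[0,0,0,0,0,0.3,34],[0,0,0,0,0,0.3,34],[0,0,0,0,0,0.3,34],[0,0,0,0,0,0.3,34]]}}

```text
time: 39.82
tool_pos: [0.5628, 0.0734, 0.0875]
ee_rot: [3.141, 0.003, 0.806]
wrist_force: [-2.1, -4.7, 2.2]
width: 0.0375
finger_force: 30.0
```

Run:
```python
from h import *
o=robot.get_obs(); print(o['joint_positions'][5],o['wrist_torque'],o['joint_torque'][5],o['wrist_force'],o['width'])
```

```text
0.7967894513833335 [-1.0705368   0.23190789  0.00329961] 0.6161095015704632 [-2.13927321 -4.74796608  2.18420087] 0.037479075469679275
```

Request:
{"name": "servo_tool", "arguments": {"plan": [[0,0,0,0,0,0.75,34],[0,0,0,0,0,0.75,34],[0,0,0,0,0,0.75,34],[0,0,0,0,0,0.75,34],[0,0,0,0,0,0.75,34],[0,0,0,0,0,0.75,34],[0,0,0,0,0,0.75,34],[0,0,0,0,0,0.75,34],[0,0,0,0,0,0.75,34],[0,0,0,0,0,0.75,34],[0,0,0,0,0,0.75,34]]}}

```text
time: 40.73
tool_pos: [0.5626, 0.0738, 0.0875]
ee_rot: [3.139, 0.001, -0.371]
wrist_force: [-2.9, -5.5, 2.0]
width: 0.0376
finger_force: 30.0
```

Request:
{"name": "servo_tool", "arguments": {"plan": [[0,0,0,0,0,0,94],[0,0,0,0,0,0,94],[0,0,0,0,0,0,94],[0,0,0,0,0,0,94],[0,0,0,0,0,0,94],[0,0,0,0,0,0,94],[0,0,0,0,0,0,94],[0,0,-0.4,0,0,0,94],[0,0,-0.9,0,0,0,94],[0,0,-0.9,0,0,0,94]]}}

```text
time: 41.57
tool_pos: [0.5665, 0.0749, 0.1852]
ee_rot: [-3.137, -0.011, -0.373]
wrist_force: [1.0, -0.1, 1.1]
width: 0.0939
finger_force: 0.0
```

Request:
{"name": "servo_tool", "arguments": {"plan": [[0,0,-0.1,0,0,-0.75,94],[0,0,-0.1,0,0,-0.75,94],[0,0,-0.1,0,0,-0.75,94],[0,0,-0.1,0,0,-0.75,94],[0,0,-0.1,0,0,-0.75,94],[0,0,-0.1,0,0,-0.75,94],[0,0,-0.1,0,0,-0.75,94],[0,0,-0.1,0,0,-0.75,94],[0,0,-0.1,0,0,-0.75,94],[0,0,-0.1,0,0,-0.75,94]]}}

```text
time: 42.4
tool_pos: [0.5634, 0.0748, 0.1873]
ee_rot: [3.142, -0.0, 0.81]
wrist_force: [0.5, 0.2, -0.1]
width: 0.0934
finger_force: 0.0
```

Run:
```python
from h import *
o=robot.get_obs(); print(o['tool_pos'],o['ee_rot'],o['joint_positions'][5],go(o,0,0,1.05)[1])
```

```text
[0.56335794 0.07475427 0.18734383] [ 3.14156523e+00 -1.80931824e-04  8.09689403e-01] 0.7932107881671173 -0.496
```

Request:
{"name": "servo_tool", "arguments": {"plan": [[0,0,0,0,0,-0.496,94],[0,0,0,0,0,-0.496,94],[0,0,0,0,0,-0.496,94],[0,0,0,0,0,-0.496,94],[0,0,0,0,0,-0.496,94],[0,0,0,0,0,-0.496,94],[0,0,0,0,0,-0.496,94],[0,0,0,0,0,-0.496,94]]}}

```text
time: 43.07
tool_pos: [0.5634, 0.0748, 0.1874]
ee_rot: [3.141, -0.0, 1.584]
wrist_force: [0.0, 0.1, 1.3]
width: 0.0941
finger_force: 0.0
```

Request:
{"name": "servo_tool", "arguments": {"plan": [[-0.8,0,0,0,0,0,94],[-0.8,0,0,0,0,0,94],[-0.8,0,0,0,0,0,94],[-0.8,0,0,0,0,0,94]]}}

```text
time: 43.4
tool_pos: [0.5644, -0.0069, 0.1874]
ee_rot: [3.141, -0.0, 1.579]
wrist_force: [0.8, 0.0, 0.5]
width: 0.0939
finger_force: 0.0
```

Request:
{"name": "servo_tool", "arguments": {"plan": [[-0.8,0,0,0,0,0,94],[-0.8,0,0,0,0,0,94],[-0.8,0,0,0,0,0,94],[-0.8,0,0,0,0,0,94],[-0.8,0,0,0,0,0,94]]}}

```text
time: 43.82
tool_pos: [0.5654, -0.0842, 0.1874]
ee_rot: [-3.142, -0.001, 1.584]
wrist_force: [0.5, -0.2, 1.1]
width: 0.0939
finger_force: 0.0
```

Run:
```python
from h import *
o,im,c=look('w10'); print(o['tool_pos'])
for r in tops(c,im,.056): print(r,w2c([[r[0]/1000,r[1]/1000]]))
h=cv2.cvtColor(im,cv2.COLOR_RGB2HSV); m=(h[...,0]>22)&(h[...,0]<36)&(h[...,1]>110)&(h[...,2]>165)
for r in rects(c,m,.064,80): print('packer',r,w2c([[r[0]/1000,r[1]/1000]]))
cv2.imwrite('pics/w10c.png',cv2.resize(im[20:290,190:400,::-1],None,fx=2.2,fy=2.2,interpolation=cv2.INTER_CUBIC))
t=robot.snapshot('top'); cv2.imwrite('pics/top1.png',t[:,:,::-1])
```

```text
[ 0.56543086 -0.08418643  0.18739319]
(564.8, -110.2, 54, 23, 0.7, [283.0, 230.0]) [[-0.00096136 -0.05799212]]
(565.3, -80.4, 54, 24, 2.2, [283.0, 201.0]) [[ 8.38683392e-05 -2.82062576e-02]]
(565.5, -50.6, 54, 23, 0.7, [284.0, 170.0]) [[0.00082914 0.00158509]]
(564.1, -20.4, 54, 23, 0.7, [283.0, 137.0]) [[-1.79920162e-05  3.18056548e-02]]
packer (563.4, 0.1, 66, 11, 0.7, [282.0, 113.0]) [[-0.00034275  0.05231503]]
```

View pics/w10c.png

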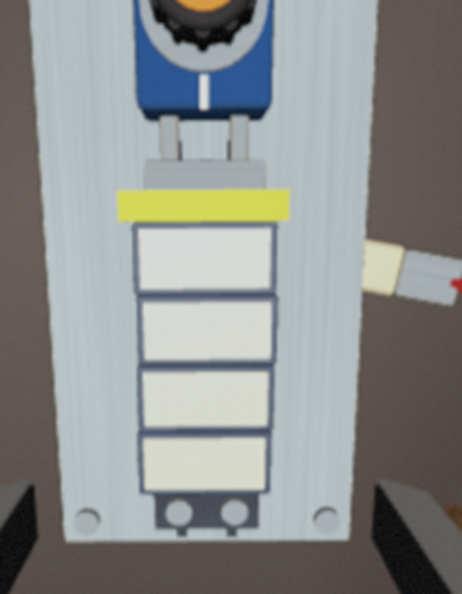

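View pics/top1.png

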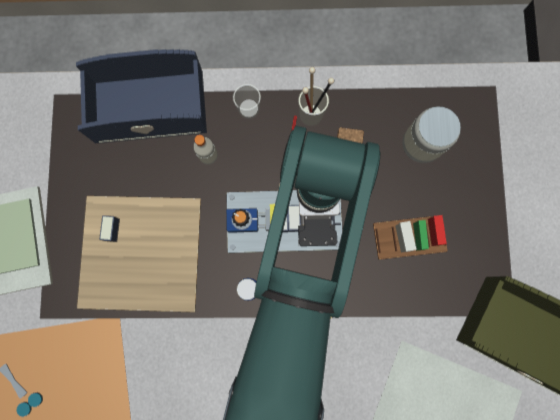

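The crop shows the packer clamped between jaw and row. It moved about 2 mm towards the stop, so the 16 mm packer could not have fitted. The knob's white mark has turned away from the housing mark. The top view shows the spare block on the board at (108,228) and the other three packers in the rack.

```bash
python3 -c "
from bench import robot
print(robot.close_job())"
```

```text
the job is handed in; nothing more can be done
None
```

Job handed in, with no verdict returned: four blocks are clamped in a straight row against the stop with the 12 mm yellow packer down on the bed. I did not try the 16 mm packer; I judged it too thick from a gap measured at about 14.5 mm and the roughly 2 mm of play the jaw took up. The knob was turned 3.7 rad, well past the calculated click point, though I had no direct clutch reading. The spare block is on the board, the other three packers are in the rack, and nothing else appears disturbed in the final pictures.

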